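# Load the specimen chamber and clamp its lid

### The job

Carry the white specimen tray level, with its two jars standing in it, into the blue chamber and set it on the chamber's floor. Then fit the white lid: slip its steel tongue under the steel keeper at one end of the chamber, lower the other end onto the seal, and swing the red clamp arm over and press it fully down so that it holds the lid tight. Do not disturb the glassware, dish and bottle around.

Things in the scene. Friction and masses are not known exactly. Their poses are not given: they have to be found in the camera images.
- case: Blue open chamber fixed to the bench, outside 177 (x) x 127 (y) mm, rim 80 mm high, walls and floor 6 mm (cavity 165 x 115), on a 215 x 165 mm foot plate. Origin: centre of its underside, on the bench; z up. Steel keeper at its -x end; clamp at its +x end, and along that end wall's top a springy black seal strip standing 5 mm above the rim that gives when pressed.
- keeper (a point): Middle of the underside of the steel keeper bar at the chamber's -x end: 11 mm above the rim, 95 mm from the chamber's centre; axes as the chamber's. The bar is 8 mm thick and spans x = -86 to -104 mm of the chamber; below it is a slot 68 mm wide (y), closed at the back by a plate at x = -102 mm.
- lid: White lid, panel 122 mm (y) wide, 6 mm thick, x = -80 to +86 mm, on two lips (14 mm deep, 104 wide, outer faces at x = -72 and +77) that drop inside the chamber. Origin: under the grip, level with the lips' lower edges; panel underside at z = 14. Fitted, it lies over the chamber's centre with its x axis along the chamber's. About 0.26 kg.
- lid_tongue (a point): Middle of the end of the lid's steel tongue (60 mm wide, 5 mm thick, sticks out 20 mm at the lid's -x end), at x = -100, z = 16.5 mm of the lid; axes as the lid's. The lips block a level entry: tilt the lid 10 to 20 degrees, tongue end lowest, to get the tongue under the keeper.
- lid_grip (a point): Where to hold the lid: on the black upright grip plate across its middle (14 mm thick along x, 60 mm along y, top at z = 52 mm), 42 mm above the lid's origin, fingers closing along the lid's x.
- clamp (a joint): Angle of the red clamp arm about a level hinge at the chamber's +x end: 0 = fully down, level, pointing to the chamber's -x over the lid; 1.57 upright; starts near 2, leaning outwards. Stiff, stays where left; at the end it squeezes the seal and takes about 10 N at its tip. Arm 80 mm long, 22 wide, 10 thick, with a 34 mm wide paddle over its last 22 mm.
- clamp_pivot (a point): Hinge axis of the clamp (along the chamber's y), 108 mm from the chamber's centre towards +x, 96 mm above the bench.
- clamp_tip (a point): Middle of the free end of the red clamp arm, 80 mm from the hinge axis; turns with the arm: its +z is the side to push on, its -x points out along the arm.
- tray: White open tray 140 x 90 mm with 22 mm walls and a yellow upright grip plate in its middle, 36 mm long (x), 12 mm thick (y), top at 58 mm. Origin: centre of its underside; z up. Mass 0.22 kg. Either way round will do, its long side along the chamber's.
- tray_grip (a point): Where to hold the tray: on the yellow grip plate, 47 mm above the tray's origin, fingers closing along the tray's y (12 mm).
- jar_a: Amber jar with a green cap, 34 mm across, 42 mm tall, 45 g, standing loose in the tray at its +x end, 45 mm from the middle. Origin: centre of its underside.
- jar_b: Amber jar with an orange cap, as the other, at the tray's -x end.
- beaker_a: Glass beaker 72 mm across, 95 mm high, standing on the bench; leave alone. Origin: centre of its underside.
- beaker_b: Glass beaker 64 mm across, 85 mm high, standing on the bench; leave alone. Origin: centre of its underside.
- dish: White dish 110 mm across, 35 mm high; leave alone. Origin: centre of its underside.
- flask: White plastic bottle with a red cap, 64 mm across, 150 mm high; leave alone. Origin: centre of its underside.
Not all that is in view belongs to the job. What is shaped like the lid but brown, orange or purple is not meant.

How it is judged:
On the way, in this order (a step that is already met when the one before it is completed fails the run):
1. the tray stands on the chamber's floor, released (z of tray in the frame of case below 0.012 m and horizontal distance between tray and case below 0.025 m and angle between tray's own z axis and vertical below 0.08 rad and contact force between the fingers and tray below 0.1 N), for 0.1 s.
2. the lid lies on the chamber with its tongue under the keeper (distance between lid_tongue and keeper below 0.018 m and x of lid_tongue in the frame of keeper below 0.005 m and z of lid_tongue in the frame of keeper below 0 m and angle between lid's own z axis and vertical below 0.07 rad), for 0.1 s.
3. the clamp arm is pressed fully down on the lid (value of joint clamp below 0.07 rad and contact force between clamp and lid above 2 N), for 0.1 s.
At the end, for the whole second after the job is handed in: Tray level on the chamber floor, centred within 25 mm, both jars upright in it; lid tongue at least 4 mm in under the keeper, lid level within 1.4 degrees and still; clamp arm within 4 degrees of fully down and pressing on the lid with over 2 N (all of step 3 and z of tray in the frame of case below 0.012 m and horizontal distance between tray and case below 0.025 m and angle between tray's own z axis and vertical below 0.08 rad and angle between each of jar_a, jar_b's own z axis and vertical below 0.15 rad and distance between each of jar_a, jar_b and tray below 0.065 m and x of lid_tongue in the frame of keeper below 0.005 m and z of lid_tongue in the frame of keeper below 0 m and angle between lid's own z axis and vertical below 0.025 rad and linear speed of lid below 0.01 m/s and distance between lid_tongue and keeper below 0.018 m); the robot touches nothing.
It fails at once if the tray is tipped by more than 20 degrees (angle between tray's own z axis and vertical above 0.35 rad).
It fails at once if a jar falls over (angle between any of jar_a, jar_b's own z axis and vertical above 0.6 rad).
It fails at once if a beaker, the dish or the bottle is pushed more than 20 mm or upset (distance of any of beaker_a, beaker_b, dish, flask from where it was at the start of the episode above 0.02 m or angle between any of beaker_a, beaker_b, dish, flask's own z axis and vertical above 0.3 rad).
It also fails if it takes over 72 s, if anything falls off the work surface, if the arm or the gripper's body presses on something with over 40 N, if the wrist force passes 120 N, or if a joint passes its speed limit or range.

### The arm

A 6-joint arm with a two-finger parallel gripper is mounted at the origin on the work surface. World frame = base frame: x ahead of the robot, y to its left, z up, the work surface at z = 0. Lengths are in m, angles in rad, forces in N, time in s.
With the tool pointing down it reaches from about 0.35 to 0.975 m from the base axis. Payload 4.9 kg.
Tool frame: the origin (TCP) lies midway between the tips of the shut fingers; the grasp point (between the pads) lies 19 mm behind it (ctrl.grip_depth is the distance from the TCP to the grasp point, in m); z points along the fingers, y is the direction in which the jaws open and shut (so a half turn about z gives the same grasp; the last joint's range is limited). The gripper opens to 85 mm and grips with 20 to 120 N. Pads are 22 mm wide; open, the fingers measure 114 mm over their backs; the gripper's body (76 mm by 85 mm) begins 54 mm behind the grasp point. The pads swing forward as they close: fully open they stand 13 mm farther back than shut.
Start: joints at [1.007, 0.053, 1.613, -0, 1.476, -0.119], TCP at [0.269, 0.564, 0.205] pointing down, gripper open.
Joint ranges: [-3.01, 3.01], [-1.01, 2.22], [0.06, 2.58], [-1.02, 4.17], [0.09, 2.62], [-3.14, 3.14]. Speed limits (rad/s): [2.57, 2.57, 3.14, 3.14, 3.14, 3.14].

### API

Orientations are given as a unit quaternion [x, y, z, w].
In Python, from cell import ctrl gives the robot as it stands.
- The arm moves only by the tool arm_command, never from a script. Its argument "targets" is a list that holds one entry, the list of rows, each a list of 7 numbers: the turn, a rotation vector about the tool's x, y, z in rad, then the shift along the tool's x, y, z in mm, then the finger opening in mm, from 0 to 85.4. A call has 1 to 5 rows; each row is the pose to reach, as a shift and turn from the pose commanded when the call began, along the tool's axes at that moment; what a row does not reach only later rows make up. A row lasts 1/10 s, in which the tool goes at most 50 mm and 8.59 degrees, less where a joint would pass 70% of its speed; a pose out of reach is approached as far as the arm can. A call with a gripper value outside its range is refused whole. The fingers move at their own pace and stop on an object; the grip force is fixed at half the most. Time passes only in rows, so rows that repeat a pose let the fingers close. It gives the time, the measured TCP pose, the force and the opening at its end, in the units of the state.
- ctrl.read_state(): the state, without advancing time (a new reading comes with each control period).
- ctrl.camera(name): name is "side" or "top" or "wrist"; returns a dict with "color" (400x640x3 uint8, red, green, blue), "K" (3x3 intrinsics, pixels), "rvec" (rotation vector, rad) and "tvec" (3), from world to camera coordinates, as OpenCV has them; the wrist camera has in their place "T_tool_cam" (4x4, takes a point from camera to tool coordinates, whose origin is the TCP and whose axes are the flange's). Camera axes: x right, y down, z forward; pixel columns grow to the right and rows downward; lengths in m; the calibration is good to about 2 mm. The wrist camera is an equidistant fisheye: a pixel r from the principal point sees the ray r / f radians off the axis. A picture is of the moment at which its call begins: read the wrist's pose just before it. There is no depth.
- ctrl.close_job(): hands the job in, once; it reports no verdict.
The state is a dict: "time": time; "q": joint angles; "joint_vel": joint speeds; "tau": joint torques, N m; "ee_pos": TCP position; "ee_rot": TCP orientation; "ft_force": force on the tool from outside, world axes, zero at the start; "wrist_torque": the same for the moment, N m; "grip_width": finger opening in m.
Only numpy, scipy, OpenCV 4.12 (cv2) and the standard library are available. Lean on these libraries where they do the work, as an engineer would, in place of code of your own. Each camera call takes 0.05 s, during which the arm holds its last target. There are 200 camera calls.

## Working session

There is one attempt and no reset: what is moved stays moved. The work goes in short steps, Python scripts to look and compute and a tool call to move; the robot and the scene stay as the last step left them, time stands still between calls to the robot, and variables do not carry over. Pictures are saved under pics/ and viewed, about 8 in all and at most 12, crops included, and the job is handed in when it is done.

Besides the shell and the picture viewer there is one more tool, called after "Request:" by a JSON object that holds its "api" and its "payload", one argument or row to a line. arm_command: Moves the arm, as the interface text tells. Its arguments: {"type":"object","properties":{"targets":{"type":"array","items":{"type":"array","items":{"type":"array","items":{"type":"number"}}}}},"required":["targets"]}

```bash
mkdir -p pics; ls
python3 - <<'E'
from cell import ctrl
import cv2,numpy as np
s=ctrl.read_state(); print(s['time'],s['ee_pos'],s['ee_rot'],s['ft_force'],s['grip_width'],ctrl.grip_depth)
ims=[]
for n in ('top','side'):
    c=ctrl.camera(n); np.savez(f'{n}0.npz',**c); print(n,c['K'].tolist(),c['rvec'],c['tvec'])
    cv2.imwrite(f'pics/{n}0.png',c['color'][:,:,::-1])
E
```

```text
pics
0.0 [0.26855641 0.56358955 0.20384306] [ 2.20568051e-01  9.75371017e-01 -9.98446134e-04 -3.42093235e-04] [ 0.11570702  0.19496465 -0.22375352] 0.08540677338612887 0.0187
top [[392.627761322831, 0.0, 322.01268857882064], [0.0, 392.627761322831, 197.04777645433012], [0.0, 0.0, 1.0]] [ 2.19079182 -2.14832357  0.06705469] [0.08284898 0.47653044 1.03238132]
side [[394.5710462269479, 0.0, 319.8059386501411], [0.0, 394.5710462269479, 199.54600996144504], [0.0, 0.0, 1.0]] [ 2.34439062 -0.5320753   0.18988271] [-0.3706062   0.26764125  0.99914094]
```

View pics/top0.png

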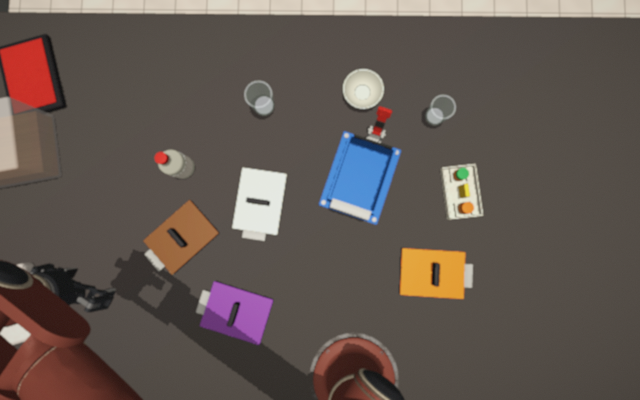

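View pics/side0.png

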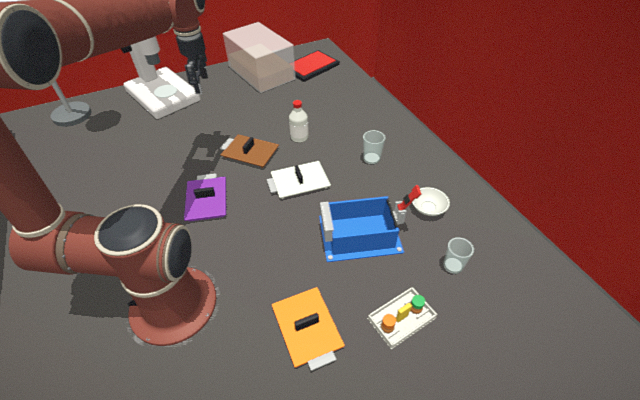

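Top view: case at (360,178), with the keeper at (351,210) and the clamp at (380,122). The tray is at (462,191).
Candidates for the lid: white (260,201), brown (181,238), purple (236,313) and orange (433,273). The white dish at (363,90) is a further white object. I choose the white one at (260,201) by its description. Next I'll measure and make one close crop.

```bash
cat > h.py <<'E'
import numpy as np,cv2
from scipy.spatial.transform import Rotation as R
def load(n):return dict(np.load(n+'.npz'))
def ray(c,px,z):
    """pixels -> world points on plane z (static cameras)"""
    px=np.atleast_2d(np.float64(px)); Rm=cv2.Rodrigues(c['rvec'])[0]; o=-Rm.T@c['tvec']
    d=(Rm.T@np.linalg.inv(c['K'])@np.c_[px,np.ones(len(px))].T).T
    return o+d*((z-o[2])/d[:,2])[:,None]
def proj(c,P):return cv2.projectPoints(np.atleast_2d(np.float64(P)),c['rvec'],c['tvec'],c['K'],None)[0][:,0]
def mask(c,lo,hi,box=None):
    h=cv2.cvtColor(c['color'],cv2.COLOR_RGB2HSV); m=cv2.inRange(h,np.array(lo),np.array(hi))
    if box is not None:
        k=np.zeros_like(m);x0,y0,x1,y1=box;k[y0:y1,x0:x1]=255;m&=k
    return m
def big(m):return max(cv2.findContours(m,cv2.RETR_EXTERNAL,cv2.CHAIN_APPROX_NONE)[0],key=cv2.contourArea)
def cen(m):y,x=np.nonzero(m);return np.array([x.mean(),y.mean()]),len(x)
def rect(c,m,z):
    """min-area rectangle, in the world plane z, of the largest blob: centre, sizes, angle of long side"""
    p=ray(c,big(m)[:,0],z)[:,:2]; b=cv2.boxPoints(cv2.minAreaRect(np.float32(p*1000)))
    e=[b[1]-b[0],b[2]-b[1]]; l=[np.linalg.norm(v) for v in e]; v=e[int(l[1]>l[0])]
    return b.mean(0),sorted(l),np.degrees(np.arctan2(v[1],v[0]))
E
python3 - <<'E'
from h import *
np.set_printoptions(precision=4,suppress=True)
t=load('top0'); Rm=cv2.Rodrigues(t['rvec'])[0]; print('cam',-Rm.T@t['tvec'])
W=((0,0,120),(179,70,255))
print('lid',rect(t,mask(t,*W,(225,160,295,235)),0.02))
m=mask(t,(0,0,0),(179,255,60),(242,190,276,212));print('lidgrip',rect(t,m,0.052),cen(m))
print('tongue px',cen(mask(t,*W,(238,233,272,243))))
print('tray',rect(t,mask(t,(0,0,100),(179,255,255),(436,155,490,225)),0.022))
m=mask(t,(25,120,100),(34,255,255),(440,160,485,220));p,n=cen(m);print('trayY',p,n,ray(t,p,.058))
m=mask(t,(45,100,60),(80,255,255),(440,160,485,220));p,n=cen(m);print('green',p,n,ray(t,p,.048))
m=mask(t,(5,150,120),(18,255,255),(440,160,485,220));p,n=cen(m);print('orange',p,n,ray(t,p,.048))
m=mask(t,(100,120,60),(125,255,255),(310,125,410,230));print('blue@foot',rect(t,m,0.006),'@rim',rect(t,m,.08))
m=mask(t,(0,150,90),(8,255,255),(365,100,400,140));print('red',cen(m))
m=mask(t,*W,(320,195,380,225));print('keeper',cen(m),rect(t,m,.095))
im=t['color'][:,:,::-1]
cv2.imwrite('pics/crop1.png',np.hstack([cv2.resize(im[90:230,310:410],None,fx=4,fy=4,interpolation=2),cv2.resize(im[150:250,220:310][:, :90],(360,400),interpolation=2)[0:400].repeat(1,0) if 0 else cv2.copyMakeBorder(cv2.resize(im[155:245,220:310],None,fx=4,fy=4,interpolation=2),0,200,0,0,0)]))
E
```

```text
cam [0.3886 0.0699 1.0695]
lid (array([457.5623, 261.736 ], dtype=float32), [np.float32(127.5604), np.float32(180.9265)], np.float32(-7.2929144))
lidgrip (array([455.3124, 233.2042], dtype=float32), [np.float32(2.610887), np.float32(2.6458662)], np.float32(-88.9082)) (array([267.5, 202.5]), 4)
tongue px (array([255.2762, 235.9061]), 181)
tray (array([ 497.7482, -278.7883], dtype=float32), [np.float32(100.42526), np.float32(146.76259)], np.float32(7.337975))
trayY [466.0816 189.7347] 49 [[ 0.4975 -0.2787  0.058 ]]
green [461.7184 173.3204] 103 [[ 0.5414 -0.2712  0.048 ]]
orange [465.9911 206.7143] 112 [[ 0.4545 -0.2814  0.048 ]]
blue@foot (array([532.7094,  -8.973 ], dtype=float32), [np.float32(166.28978), np.float32(216.11256)], np.float32(-17.796291)) @rim (array([522.6849,  -3.4859], dtype=float32), [np.float32(154.71909), np.float32(201.07506)], np.float32(-17.796284))
red (array([381.559 , 117.7336]), 229)
keeper (array([349.7606, 209.1653]), 472) (array([440.1544,  20.7105], dtype=float32), [np.float32(25.702341), np.float32(103.39182)], np.float32(72.1074))
```

View pics/crop1.png

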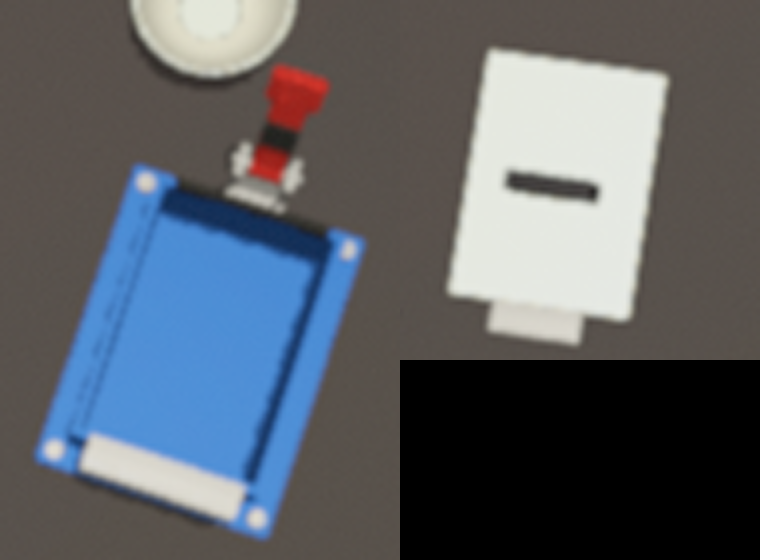

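The crops confirm it: a white lid with a black grip and the tongue at its near end, and the case with the keeper near the robot and the clamp far away, leaning out. First I hover over the tray.

```bash
cat >> h.py <<'E'
def Rt(yaw,tilt=0,ax=(0,1,0)):
    """tool pointing down, tool y at world angle yaw(deg); then world tilt (deg) about axis ax"""
    y=np.radians(yaw); ty=np.array([np.cos(y),np.sin(y),0]); tz=np.array([0,0,-1.])
    M=np.c_[np.cross(ty,tz),ty,tz]
    return R.from_rotvec(np.radians(tilt)*np.array(ax,float))*R.from_matrix(M)
def plan(pos,R2,p0=None,R0=None):
    """rotvec and shift mm in the tool frame from (measured) pose to target"""
    if p0 is None:
        from cell import ctrl; s=ctrl.read_state(); p0=np.array(s['ee_pos']); R0=R.from_quat(s['ee_rot'])
    rv=(R0.inv()*R2).as_rotvec(); d=R0.inv().apply(np.array(pos)-p0)*1000
    return np.round(rv,4),np.round(d,1)
E
python3 - <<'E'
from h import *
R1=Rt(97)
s0=np.array([.26856,.56359,.20384])
print(plan(s0,R1)); print(plan([.498,-.2775,.205],R1,s0,R1))
E
```

```text
(array([-0.0018, -0.0008, -0.567 ]), array([-0. , -0.1,  0.1]))
(array([0., 0., 0.]), array([-125.2, -862.8,   -1.2]))
```

Request:
{"api": "arm_command", "payload": {
  "targets": [
    [[0, 0, -0.113, 0, 0, 0, 85], [0, 0, -0.227, 0, 0, 0, 85], [0, 0, -0.34, 0, 0, 0, 85], [0, 0, -0.453, 0, 0, 0, 85], [-0.002, -0.001, -0.567, 0, 0, 0, 85]]
  ]
}}

```text
time: 0.6
ee_pos: [0.2687, 0.5639, 0.2043]
ee_rot: [-0.063, 0.998, 0.0, 0.0]
ft_force: [-0.4, -0.1, 0.3]
grip_width: 0.085
```

Request:
{"api": "arm_command", "payload": {
  "targets": [
    [[0, 0, 0, -6.3, -43.1, 0, 85], [0, 0, 0, -12.5, -86.3, 0, 85], [0, 0, 0, -18.8, -129.4, 0, 85], [0, 0, 0, -25, -172.5, 0, 85], [0, 0, 0, -31.3, -215.7, 0, 85]]
  ]
}}

```text
time: 1.1
ee_pos: [0.3261, 0.3521, 0.2042]
ee_rot: [-0.061, 0.998, 0.001, 0.0]
ft_force: [1.7, 0.2, -0.0]
grip_width: 0.085
```

Request:
{"api": "arm_command", "payload": {
  "targets": [
    [[0, 0, 0, -6.3, -43.1, 0, 85], [0, 0, 0, -12.5, -86.3, 0, 85], [0, 0, 0, -18.8, -129.4, 0, 85], [0, 0, 0, -25, -172.5, 0, 85], [0, 0, 0, -31.3, -215.7, 0, 85]]
  ]
}}

```text
time: 1.6
ee_pos: [0.3835, 0.142, 0.2042]
ee_rot: [-0.061, 0.998, 0.001, 0.001]
ft_force: [1.0, 0.5, 0.7]
grip_width: 0.0848
```

Request:
{"api": "arm_command", "payload": {
  "targets": [
    [[0, 0, 0, -6.3, -43.1, 0, 85], [0, 0, 0, -12.5, -86.3, 0, 85], [0, 0, 0, -18.8, -129.4, 0, 85], [0, 0, 0, -25, -172.5, 0, 85], [0, 0, 0, -31.3, -215.7, 0, 85]]
  ]
}}

```text
time: 2.1
ee_pos: [0.4409, -0.0685, 0.2039]
ee_rot: [-0.061, 0.998, 0.001, 0.001]
ft_force: [1.3, 1.4, -0.4]
grip_width: 0.0848
```

Request:
{"api": "arm_command", "payload": {
  "targets": [
    [[0, 0, 0, -6.3, -43.1, 0, 85], [0, 0, 0, -12.5, -86.3, 0, 85], [0, 0, 0, -18.8, -129.4, 0, 85], [0, 0, 0, -25, -172.5, 0, 85], [0, 0, 0, -31.3, -215.7, 0, 85]]
  ]
}}

```text
time: 2.6
ee_pos: [0.4983, -0.2786, 0.2032]
ee_rot: [-0.061, 0.998, 0.001, 0.0]
ft_force: [0.4, -0.7, -0.2]
grip_width: 0.085
```

```bash
cat >> h.py <<'E'
def snap(name):
    from cell import ctrl
    s=ctrl.read_state(); c=ctrl.camera('wrist'); c['p']=np.array(s['ee_pos']); c['q']=np.array(s['ee_rot']); np.savez(name+'.npz',**c)
    cv2.imwrite(f'pics/{name}.png',c['color'][:,:,::-1]); return c
def wray(c,px,z):
    """fisheye wrist pixels -> world points on plane z"""
    px=np.atleast_2d(np.float64(px)); K=c['K']; u=(px-K[:2,2])/[K[0,0],K[1,1]]; th=np.linalg.norm(u,axis=1)
    s=np.where(th>1e-9,np.sin(th)/np.maximum(th,1e-9),1); d=np.c_[u*s[:,None],np.cos(th)]
    T=c['T_tool_cam']; Q=R.from_quat(c['q']); o=c['p']+Q.apply(T[:3,3]); d=Q.apply(d@T[:3,:3].T)
    return o+d*((z-o[2])/d[:,2])[:,None]
def wproj(c,P):
    Q=R.from_quat(c['q']); T=c['T_tool_cam']; p=(Q.inv().apply(np.atleast_2d(P)-c['p'])-T[:3,3])@T[:3,:3]
    r=np.linalg.norm(p[:,:2],axis=1); th=np.arctan2(r,p[:,2]); K=c['K']
    return K[:2,2]+p[:,:2]/r[:,None]*th[:,None]*[K[0,0],K[1,1]]
E
python3 - <<'E'
from h import *
c=snap('w1'); np.set_printoptions(precision=4,suppress=True); print(c['K'],c['T_tool_cam'])
for n,lo,hi,z in(('yel',(25,120,90),(34,255,255),.058),('grn',(45,100,60),(80,255,255),.045),('org',(5,150,120),(18,255,255),.045)):
    m=mask(c,lo,hi); b=big(m); M=cv2.moments(b); p=[M['m10']/M['m00'],M['m01']/M['m00']]
    print(n,p,cv2.contourArea(b),wray(c,p,z))
E
```

```text
[[309.7069   0.     322.641 ]
 [  0.     309.7069 201.6289]
 [  0.       0.       1.    ]] [[ 0.0005 -0.9579 -0.2871  0.074 ]
 [ 1.      0.0006 -0.0003  0.    ]
 [ 0.0005 -0.2871  0.9579 -0.1699]
 [ 0.      0.      0.      1.    ]]Traceback (most recent call last):
  File "<stdin>", line 4, in <module>
ZeroDivisionError: float division by zero
```

View pics/w1.png

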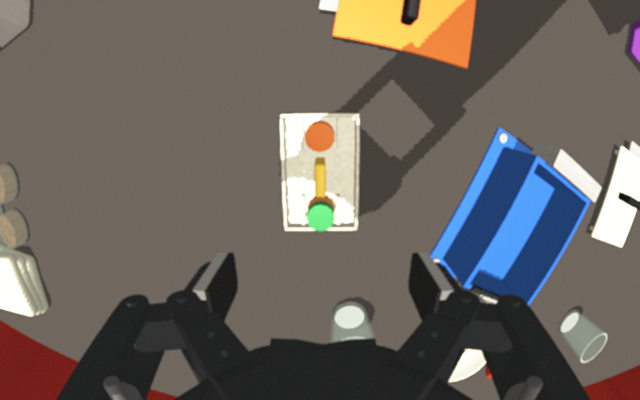

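Run:
```python
from h import *
np.set_printoptions(precision=4,suppress=True)
c=load('w1'); B=(270,105,370,240)
for n,lo,hi,z in(('yel',(16,150,90),(34,255,255),.058),('grn',(45,100,60),(80,255,255),.045),('org',(0,150,100),(14,255,255),.045)):
    m=mask(c,lo,hi,B); b=big(m); M=cv2.moments(b); p=[M['m10']/M['m00'],M['m01']/M['m00']]
    print(n,np.array(p),cv2.contourArea(b),cv2.boundingRect(b),wray(c,p,z))
# tray rim corners at z=.022
q=wray(c,[[280,114],[359,114],[358,230],[286,230]],.022); print(q,q.mean(0),np.linalg.norm(np.diff(q,axis=0),axis=1))
```

```text
yel [319.6508 178.0404] 305.0 (315, 158, 10, 40) [[ 0.4936 -0.2821  0.058 ]]
grn [320.1971 215.8828] 553.0 (308, 202, 25, 29) [[ 0.5395 -0.276   0.045 ]]
org [319.3175 136.0668] 588.5 (306, 122, 27, 29) [[ 0.4513 -0.2877  0.045 ]]
[[ 0.4331 -0.3347  0.022 ]
 [ 0.4224 -0.2465  0.022 ]
 [ 0.5602 -0.227   0.022 ]
 [ 0.5709 -0.3146  0.022 ]] [ 0.4966 -0.2807  0.022 ] [0.0888 0.1392 0.0883]
```

Run:
```python
from h import *
print(plan([.4965,-.2805,.0275],Rt(97.8)))
```

```text
(array([-0.002 ,  0.0006, -0.0181]), array([  2.1,   4.4, 175.2]))
```

Run:
```python
from h import *
from cell import ctrl
s=ctrl.read_state();print(s['ee_pos'],R.from_quat(s['ee_rot']).as_matrix(),s['time']); c=load('w1'); print(c['p'],c['q'])
```

```text
[ 0.49892604 -0.28428021  0.20272243] [[-9.93038280e-01 -1.17789166e-01  8.29120719e-04]
 [-1.17790564e-01  9.93036622e-01 -1.91070477e-03]
 [-5.98286917e-04 -1.99506557e-03 -9.99997831e-01]] 2.65
[ 0.49825133 -0.27863916  0.20323424] [-6.08548639e-02  9.98145827e-01  1.19473239e-03  4.07124545e-04]
```

Request:
{"api": "arm_command", "payload": {
  "targets": [
    [[-0.002, 0, -0.018, 2, 4.4, 30, 45], [-0.002, 0, -0.018, 2, 4.4, 60, 45], [-0.002, 0, -0.018, 2, 4.4, 90, 45], [-0.002, 0, -0.018, 2, 4.4, 115, 45], [-0.002, 0, -0.018, 2, 4.4, 115, 45]]
  ]
}}

```text
time: 3.15
ee_pos: [0.4928, -0.2703, 0.0837]
ee_rot: [-0.07, 0.998, 0.005, -0.003]
ft_force: [-1.0, -0.2, -0.0]
grip_width: 0.0453
```

Run:
```python
from h import *
c=snap('w2');np.set_printoptions(precision=4,suppress=True)
for n,lo,hi,z in(('yel',(16,150,90),(34,255,255),.058),('grn',(45,100,60),(80,255,255),.045),('org',(0,150,100),(14,255,255),.045)):
    m=mask(c,lo,hi,(200,30,440,390)); b=big(m); M=cv2.moments(b); p=[M['m10']/M['m00'],M['m01']/M['m00']]
    print(n,np.array(p),cv2.contourArea(b),cv2.boundingRect(b),wray(c,p,z))
print(plan([.4965,-.2805,.0275],Rt(97.8)),c['p'])
```

```text
yel [305.6601 218.9334] 915.5 (296, 186, 19, 65) [[ 0.491  -0.2818  0.058 ]]
grn [306.3497 271.7292] 1266.5 (287, 251, 40, 42) [[ 0.5385 -0.276   0.045 ]]
org [305.8537 156.0234] 1573.0 (284, 132, 44, 48) [[ 0.4508 -0.2873  0.045 ]]
(array([ 0.0073, -0.0022,  0.004 ]), array([-1. , -9.8, 58.9])) [ 0.4928 -0.2703  0.0837]
```

Run:
```python
from h import *
print(plan([.4957,-.281,.0275],Rt(97.6)))
from cell import ctrl
print(ctrl.read_state()['ee_pos'])
```

```text
(array([ 0.0072, -0.0022,  0.0075]), array([ -0.1, -10.1,  58.9]))
[ 0.49433446 -0.27138026  0.08651868]
```

Request:
{"api": "arm_command", "payload": {
  "targets": [
    [[0, 0, 0, 0, 0, 0, 45], [0, 0, 0, 0, 0, 0, 45], [0, 0, 0, 0, 0, 0, 45]]
  ]
}}

```text
time: 3.5
ee_pos: [0.497, -0.2733, 0.0909]
ee_rot: [-0.07, 0.998, 0.001, 0.002]
ft_force: [0.5, -0.5, 0.2]
grip_width: 0.045
```

Run:
```python
from h import *
print(plan([.4957,-.281,.0275],Rt(97.6)))
```

```text
(array([0.0013, 0.0038, 0.0076]), array([ 2.6, -7.5, 63.4]))
```

Request:
{"api": "arm_command", "payload": {
  "targets": [
    [[0, 0.003, 0.008, 2.6, -7.5, 20, 45], [0, 0.003, 0.008, 2.6, -7.5, 42, 45], [0, 0.003, 0.008, 2.6, -7.5, 58, 45], [0, 0.003, 0.008, 2.6, -7.5, 63, 45], [0, 0.003, 0.008, 2.6, -7.5, 63, 45]]
  ]
}}

```text
time: 4.0
ee_pos: [0.4942, -0.2798, 0.0253]
ee_rot: [-0.066, 0.998, 0.002, -0.001]
ft_force: [0.3, 1.0, 0.6]
grip_width: 0.0448
```

Request:
{"api": "arm_command", "payload": {
  "targets": [
    [[0, 0, 0, 0, 0, 0, 45], [0, 0, 0, 0, 0, 0, 45], [0, 0, 0, 0, 0, 0, 16], [0, 0, 0, 0, 0, 0, 5], [0, 0, 0, 0, 0, 0, 5]]
  ]
}}

```text
time: 4.5
ee_pos: [0.495, -0.2807, 0.0268]
ee_rot: [-0.066, 0.998, 0.001, -0.0]
ft_force: [-0.7, -1.0, 1.8]
grip_width: 0.0094
```

Request:
{"api": "arm_command", "payload": {
  "targets": [
    [[0, 0, 0, 0, 0, 0, 5], [0, 0, 0, 0, 0, 0, 5], [0, 0, 0, 0, 0, 0, 5]]
  ]
}}

```text
time: 4.8
ee_pos: [0.495, -0.2807, 0.0268]
ee_rot: [-0.066, 0.998, 0.001, -0.0]
ft_force: [-1.6, -0.6, 4.9]
grip_width: 0.0091
```

Request:
{"api": "arm_command", "payload": {
  "targets": [
    [[0, 0, 0, 0, 0, -5, 5], [0, 0, 0, 0, 0, -15, 5], [0, 0, 0, 0, 0, -30, 5], [0, 0, 0, 0, 0, -48, 5], [0, 0, 0, 0, 0, -68, 5]]
  ]
}}

```text
time: 5.3
ee_pos: [0.4943, -0.2801, 0.0948]
ee_rot: [-0.066, 0.998, 0.002, -0.001]
ft_force: [0.3, -0.1, -2.5]
grip_width: 0.0099
```

Request:
{"api": "arm_command", "payload": {
  "targets": [
    [[0, 0, 0.03, 0, 0, -22, 5], [0, 0, 0.08, 0, 0, -44, 5], [0, 0, 0.14, 0, 0, -64, 5], [0, 0, 0.21, 0, 0, -82, 5], [0, 0, 0.28, 0, 0, -97, 5]]
  ]
}}

```text
time: 5.8
ee_pos: [0.4951, -0.2808, 0.1932]
ee_rot: [0.075, 0.997, 0.001, -0.0]
ft_force: [0.1, -0.1, -2.7]
grip_width: 0.0094
```

Request:
{"api": "arm_command", "payload": {
  "targets": [
    [[0, 0, 0.07, 0, 0, -9, 5], [0, 0, 0.12, 0, 0, -13, 5], [0, 0, 0.155, 0, 0, -15, 5], [0, 0, 0.163, 0, 0, -15, 5], [0, 0, 0.163, 0, 0, -15, 5]]
  ]
}}

```text
time: 6.3
ee_pos: [0.4948, -0.2806, 0.2063]
ee_rot: [0.154, 0.988, 0.001, -0.001]
ft_force: [-0.1, -0.5, -3.3]
grip_width: 0.0094
```

Run:
```python
from h import *
c=snap('w3')
print(plan([.532,-.009,.205],Rt(72.2)))
```

```text
(array([ 0.0027, -0.0029,  0.0005]), array([ 47.4, 270. ,   1.9]))
```

View pics/w3.png

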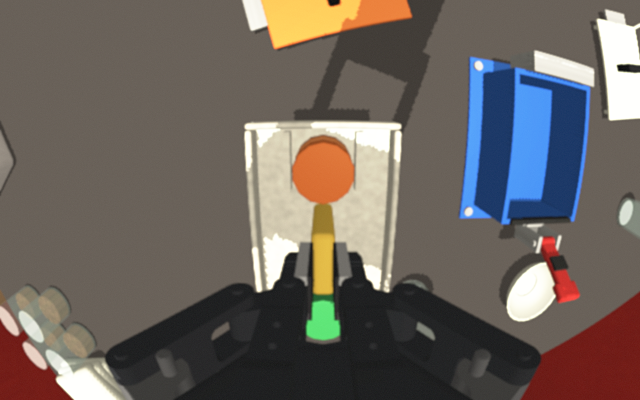

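The tray hangs level in the grip with both jars standing. Now I carry it over the case.

Request:
{"api": "arm_command", "payload": {
  "targets": [
    [[0, 0, 0, 1, 5.9, 0, 5], [0, 0, 0, 3.1, 17.7, 0, 5], [0, 0, 0, 6.2, 35.5, 0, 5], [0, 0, 0, 10.4, 59.1, 0, 5], [0, 0, 0, 15.2, 86.7, 0, 5]]
  ]
}}

```text
time: 6.85
ee_pos: [0.5069, -0.1916, 0.2061]
ee_rot: [0.155, 0.988, 0.002, -0.001]
ft_force: [0.1, -0.1, -2.3]
grip_width: 0.0094
```

Request:
{"api": "arm_command", "payload": {
  "targets": [
    [[0, 0, 0, 4.8, 27.6, 0, 5], [0, 0, 0, 9.7, 55.2, 0, 5], [0, 0, 0, 14.5, 82.7, 0, 5], [0, 0, 0, 19.4, 110.3, 0, 5], [0, 0, 0, 23.5, 134, 0, 5]]
  ]
}}

```text
time: 7.35
ee_pos: [0.5252, -0.0559, 0.2066]
ee_rot: [0.154, 0.988, 0.002, -0.001]
ft_force: [0.4, -0.2, -3.0]
grip_width: 0.0097
```

Request:
{"api": "arm_command", "payload": {
  "targets": [
    [[0, 0, 0, 3.5, 19.7, 0, 5], [0, 0, 0, 5.9, 33.5, 0, 5], [0, 0, 0, 7.6, 43.3, 0, 5], [0, 0, 0, 8.7, 49.3, 0, 5], [0, 0, 0, 8.7, 49.3, 0, 5]]
  ]
}}

```text
time: 7.85
ee_pos: [0.5323, -0.0087, 0.2067]
ee_rot: [0.154, 0.988, 0.001, -0.001]
ft_force: [-0.2, -0.1, -3.8]
grip_width: 0.0092
```

Request:
{"api": "arm_command", "payload": {
  "targets": [
    [[0, 0, 0, 0, 0, 0, 5], [0, 0, 0, 0, 0, 0, 5], [0, 0, 0, 0, 0, 0, 5]]
  ]
}}

```text
time: 8.15
ee_pos: [0.5323, -0.0098, 0.2067]
ee_rot: [0.155, 0.988, 0.001, -0.001]
ft_force: [0.0, -0.7, -2.0]
grip_width: 0.0094
```

Run:
```python
from h import *
c=snap('w4')
from cell import ctrl
t=ctrl.camera('side');np.savez('side1.npz',**t)
cv2.imwrite('pics/w4s.png',np.vstack([c['color'][:,:,::-1][:, :],cv2.resize(t['color'][100:300,240:560,::-1],(640,400))])[:, :][::1] if 0 else np.hstack([c['color'][:,150:500,::-1],cv2.resize(t['color'][100:300,270:480,::-1],(420,400))]))
print(plan([.532,-.009,.205],Rt(72.2)))
K=[.5320,-.009]; y=np.radians(-17.8); M=np.array([[np.cos(y),-np.sin(y)],[np.sin(y),np.cos(y)]])
def cw(x,yy,z): return np.r_[K+M@[x,yy],z]
np.set_printoptions(precision=1,suppress=True)
P=[cw(a*.0885,b*.0635,.08) for a,b in((-1,-1),(-1,1),(1,1),(1,-1))]+[cw(a*.1075,b*.0825,.006) for a,b in((-1,-1),(-1,1),(1,1),(1,-1))]
print('rim/foot corners wrist',wproj(c,P).tolist()); print('side',proj(t,P).tolist())
```

```text
(array([ 0.0025, -0.0029, -0.0009]), array([0.5, 0.5, 1.7]))
rim/foot corners wrist [[256.94367211213284, 97.60353816319741], [389.8387638880354, 97.6105735655572], [381.35107970555873, 265.66279963580536], [265.44904147003905, 265.86168762601056], [253.95817765938284, 85.37735355180499], [392.2733804965097, 85.37296403531808], [384.5864684280235, 251.737055186185], [261.7424786067288, 251.92177676454872]]
side [[332.66446165372236, 239.0244852312433], [325.8656525078503, 203.48425653948368], [386.8528408280158, 196.9937545226282], [398.5436984406299, 231.53353828071369], [326.5436127492869, 261.7984876283008], [318.7739769363402, 216.0441794317477], [388.7256181750994, 208.43425320259968], [403.5067774302621, 252.70637016607333]]
```

View pics/w4s.png

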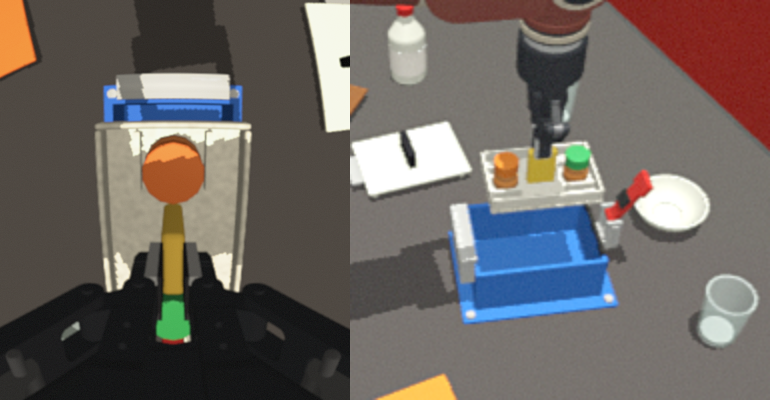

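Case corners project within 1 px of what the wrist view shows, so its pose is confirmed and the tray is centred over it. Lowering.

Request:
{"api": "arm_command", "payload": {
  "targets": [
    [[0, 0, 0, 0, 0, 6, 5], [0, 0, 0, 0, 0, 20, 5], [0, 0, 0, 0, 0, 40, 5], [0, 0, 0, 0, 0, 62, 5], [0, 0, 0, 0, 0, 84, 5]]
  ]
}}

```text
time: 8.75
ee_pos: [0.5315, -0.0088, 0.1206]
ee_rot: [0.155, 0.988, 0.001, -0.002]
ft_force: [0.4, -0.3, -2.2]
grip_width: 0.0094
```

Request:
{"api": "arm_command", "payload": {
  "targets": [
    [[0, 0, 0, 0, 0, 22, 5], [0, 0, 0, 0, 0, 42, 5], [0, 0, 0, 0, 0, 58, 5], [0, 0, 0, 0, 0, 70, 5], [0, 0, 0, 0, 0, 78, 5]]
  ]
}}

```text
time: 9.25
ee_pos: [0.5314, -0.0086, 0.0433]
ee_rot: [0.155, 0.988, 0.002, -0.002]
ft_force: [-1.2, 0.7, -2.6]
grip_width: 0.0097
```

Request:
{"api": "arm_command", "payload": {
  "targets": [
    [[0, 0, 0, 0, 0, 4, 5], [0, 0, 0, 0, 0, 8, 5], [0, 0, 0, 0, 0, 11, 5], [0, 0, 0, 0, 0, 11.5, 5], [0, 0, 0, 0, 0, 11.5, 5]]
  ]
}}

```text
time: 9.75
ee_pos: [0.5323, -0.0087, 0.0336]
ee_rot: [0.155, 0.988, 0.001, -0.001]
ft_force: [-0.9, 0.3, -2.1]
grip_width: 0.0093
```

Request:
{"api": "arm_command", "payload": {
  "targets": [
    [[0, 0, 0, 0, 0, 1, 5], [0, 0, 0, 0, 0, 1.6, 5], [0, 0, 0, 0, 0, 1.6, 5]]
  ]
}}

```text
time: 10.05
ee_pos: [0.5325, -0.0087, 0.0328]
ee_rot: [0.155, 0.988, 0.001, -0.001]
ft_force: [-3.5, 0.3, 5.6]
grip_width: 0.0095
```

Request:
{"api": "arm_command", "payload": {
  "targets": [
    [[0, 0, 0, 0, 0, 0, 10], [0, 0, 0, 0, 0, 0, 18], [0, 0, 0, 0, 0, 0, 28], [0, 0, 0, 0, 0, 0, 32], [0, 0, 0, 0, 0, 0, 32]]
  ]
}}

```text
time: 10.55
ee_pos: [0.5319, -0.0086, 0.0314]
ee_rot: [0.155, 0.988, 0.002, -0.001]
ft_force: [0.4, 0.4, -0.5]
grip_width: 0.0321
```

Request:
{"api": "arm_command", "payload": {
  "targets": [
    [[0, 0, 0, 0, 0, -8, 32], [0, 0, 0, 0, 0, -28, 32], [0, 0, 0, 0, 0, -68, 32], [0, 0, 0, 0, 0, -112, 32], [0, 0, 0, 0, 0, -156, 32]]
  ]
}}

```text
time: 11.05
ee_pos: [0.5319, -0.0091, 0.1895]
ee_rot: [0.155, 0.988, 0.002, -0.001]
ft_force: [0.2, -0.7, 0.4]
grip_width: 0.0317
```

Request:
{"api": "arm_command", "payload": {
  "targets": [
    [[0, 0, 0, 0, 0, -40, 32], [0, 0, 0, 0, 0, -60, 60], [0, 0, 0, 0, 0, -60, 60], [0, 0, 0, 0, 0, -60, 60], [0, 0, 0, 0, 0, -60, 60]]
  ]
}}

```text
time: 11.55
ee_pos: [0.5314, -0.0092, 0.2456]
ee_rot: [0.155, 0.988, 0.002, -0.003]
ft_force: [0.3, 0.4, 0.3]
grip_width: 0.06
```

Run:
```python
from h import *
np.set_printoptions(precision=4,suppress=True)
c=snap('w5'); print(c['p'],c['q'])
for n,lo,hi,z in(('grn',(45,100,60),(80,255,255),.051),('org',(0,150,100),(14,255,255),.051)):
    m=mask(c,lo,hi,(200,60,440,300)); b=big(m); M=cv2.moments(b); p=[M['m10']/M['m00'],M['m01']/M['m00']]
    print(n,np.array(p),cv2.contourArea(b),wray(c,p,z))
print(plan([.465,.255,.24],Rt(-7.3)),plan([.465,.255,.24],Rt(172.7)))
```

```text
[ 0.5314 -0.0092  0.2456] [ 0.1548  0.9879  0.0015 -0.0028]
grn [322.91   210.9952] 453.5 [[ 0.5755 -0.0231  0.051 ]]
org [323.0124 138.444 ] 482.0 [[0.4904 0.0043 0.051 ]]
(array([-0.0029, -0.0069,  1.3874]), array([143.9, 231.2,   6.7])) (array([ 0.0073, -0.003 , -1.7541]), array([143.9, 231.2,   6.7]))
```

View pics/w5.png

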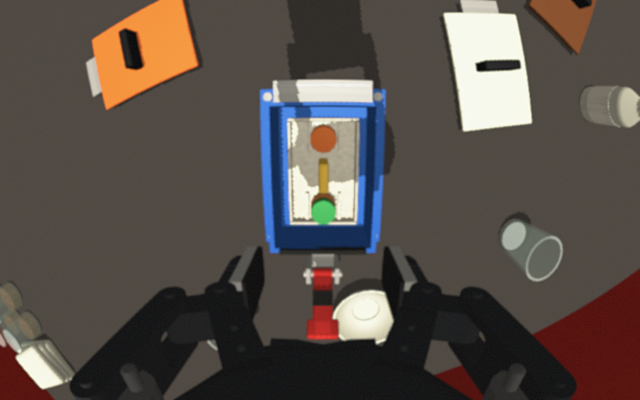

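Tray with both jars stands centred in the chamber: caps at (323,138) and (323,211), mean within 2 mm of the case centre. Next, hover over the white lid.

Request:
{"api": "arm_command", "payload": {
  "targets": [
    [[0, 0, 0.1387, 14.4, 23.1, 0, 80], [0, 0, 0.2774, 28.8, 46.2, 0, 80], [0, 0, 0.416, 43.2, 69.3, 0, 80], [0, 0, 0.555, 57.6, 92.4, 0, 80], [0, 0, 0.6935, 72, 115.6, 0, 80]]
  ]
}}

```text
time: 12.1
ee_pos: [0.498, 0.1236, 0.2462]
ee_rot: [0.484, 0.875, 0.0, -0.003]
ft_force: [-0.2, -0.0, -0.6]
grip_width: 0.0796
```

Request:
{"api": "arm_command", "payload": {
  "targets": [
    [[0, 0, 0.1387, 25.8, 8.6, 0, 80], [0, 0, 0.2774, 51.7, 17.2, 0, 80], [0, 0, 0.416, 77.5, 25.7, 0, 80], [0, 0, 0.555, 103.4, 34.3, 0, 80], [0, 0, 0.6935, 129.2, 42.9, 0, 80]]
  ]
}}

```text
time: 12.6
ee_pos: [0.4649, 0.2555, 0.2467]
ee_rot: [0.752, 0.659, -0.001, -0.002]
ft_force: [-0.7, 0.7, 0.2]
grip_width: 0.0801
```

Request:
{"api": "arm_command", "payload": {
  "targets": [
    [[0, 0, 0, 0, 0, 0, 80], [0, 0, 0, 0, 0, 0, 80], [0, 0, 0, 0, 0, 0, 80], [0, 0, 0, 0, 0, 0, 80]]
  ]
}}

```text
time: 13.0
ee_pos: [0.4662, 0.2539, 0.2482]
ee_rot: [0.751, 0.661, 0.0, -0.002]
ft_force: [0.8, 0.0, 0.2]
grip_width: 0.0802
```

Run:
```python
from h import *
np.set_printoptions(precision=4,suppress=True)
c=snap('w6'); print(c['p'],c['q'])
print(plan([.465,.255,.24],Rt(-7.3)))
P=[[.465,.255,.052]];print('grip proj',wproj(c,P))
m=mask(c,(0,0,190),(179,60,255)); b=big(m); print(cv2.contourArea(b),cv2.boundingRect(b))
w=wray(c,b[:,0],.02)[:,:2]*1000; bx=cv2.boxPoints(cv2.minAreaRect(np.float32(w))); print(bx,bx.mean(0))
```

```text
[0.4662 0.2539 0.2482] [ 0.7508  0.6606  0.     -0.0019]
(array([-0.0027, -0.0028, -0.0004]), array([ 0.9, -1.4,  8.4]))
grip proj [[322.712  171.7521]]
12091.0 (241, 116, 144, 93)
[[350.3238 213.0071]
 [537.1401 189.2735]
 [552.6621 311.4532]
 [365.8458 335.1868]] [451.4929 262.2302]
```

View pics/w6.png

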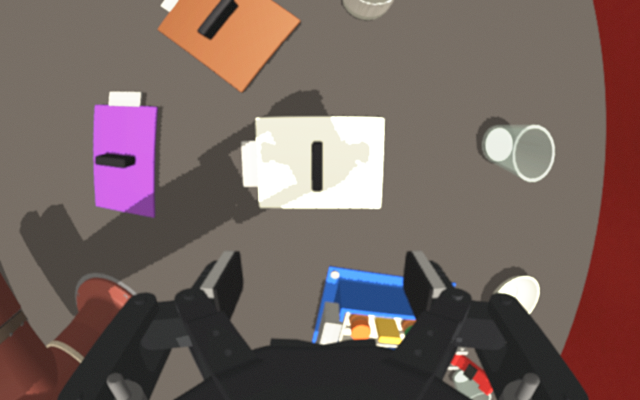

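Run:
```python
from h import *
np.set_printoptions(precision=4,suppress=True)
c=load('w6'); m=mask(c,(0,0,0),(179,255,60),(300,125,335,205)); b=big(m); M=cv2.moments(b); p=[M['m10']/M['m00'],M['m01']/M['m00']]
print(p,cv2.boundingRect(b),wray(c,p,.04))
o=np.array([.4584,.2613]); u=np.array([.992,-.126]); v=np.array([.126,.992])
for z in(.02,.052): print(wproj(c,[np.r_[o+a*u+bb*v,z] for a in(-.007,.007) for bb in(-.03,.03)]).tolist())
print(plan([.4584,.2613,.0248],Rt(-7.25)))
```

```text
[316.50986500519207, 166.0] (313, 143, 8, 47) [[0.458  0.2609 0.04  ]]
[[311.9617992892517, 185.34623054683922], [311.5980517695396, 140.0495822288691], [322.5421584528073, 185.34058482708733], [322.50487099015385, 140.01907905602698]]
[[311.0034665314676, 191.4945186348804], [310.55889485083014, 142.49834945398055], [322.44637820242923, 191.49140051259224], [322.40237883602816, 142.46387945466807]]
(array([-0.0027, -0.0028, -0.0013]), array([  5.7,  -8.2, 223.6]))
```

Request:
{"api": "arm_command", "payload": {
  "targets": [
    [[-0.003, -0.003, 0, 2, -3, 30, 60], [-0.003, -0.003, 0, 4, -6, 70, 60], [-0.003, -0.003, 0, 5.7, -8.2, 110, 60], [-0.003, -0.003, 0, 5.7, -8.2, 145, 60], [-0.003, -0.003, 0, 5.7, -8.2, 170, 60]]
  ]
}}

```text
time: 13.55
ee_pos: [0.4571, 0.2609, 0.0758]
ee_rot: [0.751, 0.661, -0.001, -0.0]
ft_force: [0.3, 0.3, -0.0]
grip_width: 0.0601
```

Request:
{"api": "arm_command", "payload": {
  "targets": [
    [[0, 0, 0, 0, 0, 20, 50], [0, 0, 0, 0, 0, 38, 50], [0, 0, 0, 0, 0, 48, 50], [0, 0, 0, 0, 0, 48, 50], [0, 0, 0, 0, 0, 48, 50]]
  ]
}}

```text
time: 14.05
ee_pos: [0.4589, 0.262, 0.0314]
ee_rot: [0.751, 0.661, 0.001, 0.0]
ft_force: [-0.4, 0.9, 0.3]
grip_width: 0.0501
```

Run:
```python
from h import *
print(plan([.4584,.2613,.0248],Rt(-7.25)))
```

```text
(array([ 0.0015, -0.0005, -0.0008]), array([-0.8, -0.5,  6.6]))
```

Request:
{"api": "arm_command", "payload": {
  "targets": [
    [[0, 0, 0, -0.8, -0.5, 4, 50], [0, 0, 0, -0.8, -0.5, 6, 50], [0, 0, 0, -0.8, -0.5, 6, 50], [0, 0, 0, -0.8, -0.5, 6, 25], [0, 0, 0, -0.8, -0.5, 6, 8]]
  ]
}}

```text
time: 14.55
ee_pos: [0.4579, 0.2614, 0.0249]
ee_rot: [0.751, 0.661, 0.0, 0.0]
ft_force: [0.6, -0.2, 0.3]
grip_width: 0.0214
```

Request:
{"api": "arm_command", "payload": {
  "targets": [
    [[0, 0, 0, 0, 0, 0, 5], [0, 0, 0, 0, 0, 0, 5], [0, 0, 0, 0, 0, 0, 5], [0, 0, 0, 0, 0, 0, 5], [0, 0, 0, 0, 0, 0, 5]]
  ]
}}

```text
time: 15.05
ee_pos: [0.458, 0.2614, 0.0251]
ee_rot: [0.751, 0.661, 0.001, 0.0]
ft_force: [-1.8, -0.1, 4.5]
grip_width: 0.0086
```

Request:
{"api": "arm_command", "payload": {
  "targets": [
    [[0, 0, 0, 0, 0, -5, 5], [0, 0, 0, 0, 0, -18, 5], [0, 0, 0, 0, 0, -40, 5], [0, 0, 0, 0, 0, -70, 5], [0, 0, 0, 0, 0, -105, 5]]
  ]
}}

```text
time: 15.55
ee_pos: [0.4564, 0.2608, 0.1296]
ee_rot: [0.751, 0.661, -0.001, -0.0]
ft_force: [0.6, -0.4, -2.8]
grip_width: 0.0083
```

Request:
{"api": "arm_command", "payload": {
  "targets": [
    [[0, 0, 0, 0, 0, -35, 5], [0, 0, 0, 0, 0, -65, 5], [0, 0, 0, 0, 0, -85, 5], [0, 0, 0, 0, 0, -95, 5], [0, 0, 0, 0, 0, -95, 5]]
  ]
}}

```text
time: 16.05
ee_pos: [0.4582, 0.2616, 0.2264]
ee_rot: [0.751, 0.661, 0.002, 0.001]
ft_force: [0.5, 0.3, -2.4]
grip_width: 0.0083
```

Request:
{"api": "arm_command", "payload": {
  "targets": [
    [[0, 0, 0, 0, 0, 0, 5], [0, 0, 0, 0, 0, 0, 5], [0, 0, 0, 0, 0, 0, 5]]
  ]
}}

```text
time: 16.35
ee_pos: [0.4568, 0.261, 0.2228]
ee_rot: [0.751, 0.661, -0.001, -0.0]
ft_force: [0.2, 0.4, -2.8]
grip_width: 0.0089
```

```bash
cat >> h.py <<'E'
C0=np.array([.532,-.009]); CY=-17.8
ex=np.array([np.cos(np.radians(CY)),np.sin(np.radians(CY)),0]); ey=np.array([-ex[1],ex[0],0])
def cw(x,y,z): return np.r_[C0,0]+(ex*x+ey*y+np.array([0,0,1.])*z)/1000
HZ=25.1
def lidpose(X,Oz,th,Y=0):
    """TCP pose holding the lid with origin at case (X,Y,Oz) mm, tilted th deg tongue-end low"""
    r=Rt(CY,-th,ey); p=cw(X,Y,Oz)-r.apply([0,0,HZ/1000]); return p,r
E
python3 - <<'E'
from h import *
np.set_printoptions(precision=4,suppress=True)
c5=load('w5'); print('keeper bar proj',wproj(c5,[cw(x,y,99) for x in(-86,-104) for y in(-40,0,40)]).round(1).tolist())
m=mask(c5,(0,0,100),(179,60,255),(262,72,385,106));b=big(m);print('obs',cv2.boundingRect(b),np.array(cv2.boxPoints(cv2.minAreaRect(b))).tolist())
m=mask(c5,(100,120,60),(125,255,255));b=big(m);print('blue',cv2.boundingRect(b));print('pred rim',wproj(c5,[cw(x,y,80) for x in(-88.5,88.5) for y in(-63.5,63.5)]).round(1).tolist(),'foot',wproj(c5,[cw(x,y,6) for x in(-107.5,107.5) for y in(-82.5,82.5)]).round(1).tolist())
p,r=lidpose(0,0,13); print('tilt check tool z',r.as_matrix()[:,2])
c=snap('w7'); print(c['p'],c['q'])
p,r=lidpose(20,175,0); print(p,plan(p,r))
E
```

```text
keeper bar proj [[283.6, 101.5], [323.2, 101.0], [362.7, 101.5], [283.5, 84.0], [323.2, 83.5], [362.8, 84.1]]
obs (263, 79, 119, 24) [[263.0, 79.0], [381.0, 79.0], [381.0, 102.0], [263.0, 102.0]]
blue (260, 89, 126, 164)
pred rim [[264.2, 100.5], [381.9, 100.6], [270.5, 251.9], [375.5, 251.8]] foot [[260.2, 89.0], [385.6, 89.1], [266.3, 241.5], [379.4, 241.5]]
tilt check tool z [ 0.2142 -0.0688 -0.9744]
[0.4568 0.261  0.2228] [ 0.7506  0.6608 -0.0012 -0.0003]
[ 0.551  -0.0151  0.2001] (array([-0.0014,  0.0012,  0.1836]), array([-262. ,  128.3,   23.2]))
```

View pics/w7.png

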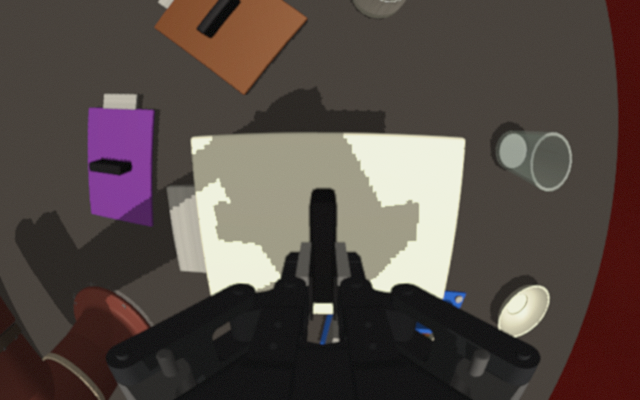

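Run:
```python
from h import *
np.set_printoptions(precision=4,suppress=True)
c=load('w7'); Q=R.from_quat(c['q'])
# lid frame -> tool: lid x=tool y, lid y = tool x (z down)
def L(x,y,z): return c['p']+Q.apply(np.array([y,x,HZ-z])/1000)
print(Q.apply([1,0,0]),wproj(c,[L(-80,61,20),L(86,61,20),L(-100,30,19),L(-100,-30,19),L(-7,30,52),L(7,30,52)]).round(1).tolist())
p,r=lidpose(20,195,13); print(p,plan(p,r))
p0,r0=p,r
for a in [(20,125,13),(20,92,13),(12,91.2,13),(2,90.4,13)]:
    p,r=lidpose(*a); print(a,plan(p,r,p0,r0)); p0,r0=p,r
```

```text
[ 0.1267  0.9919 -0.0014] [[190.3, 136.6], [466.1, 137.5], [167.5, 186.7], [181.2, 270.0], [309.7, 201.7], [338.7, 201.7]]
[ 0.5457 -0.0134  0.2195] (array([-0.2277, -0.0196,  0.183 ]), array([-261. ,  122.7,    3.8]))
(20, 125, 13) (array([0., 0., 0.]), array([  0. , -15.7,  68.2]))
(20, 92, 13) (array([0., 0., 0.]), array([ 0. , -7.4, 32.2]))
(12, 91.2, 13) (array([0., 0., 0.]), array([-0., -8., -1.]))
(2, 90.4, 13) (array([0., 0., 0.]), array([-0. , -9.9, -1.5]))
```

Predicted lid corners match the view within 1 px, so the lid is held square. Moving over the case and tilting.

Request:
{"api": "arm_command", "payload": {
  "targets": [
    [[0, 0, 0, -10, 4.7, 0, 5], [0, 0, 0, -32, 15, 0, 5], [0, 0, 0, -64, 30, 0, 5], [0, 0, 0, -100, 47, 0, 5], [0, 0, 0, -136, 64, 0, 5]]
  ]
}}

```text
time: 16.9
ee_pos: [0.5041, 0.1164, 0.2246]
ee_rot: [0.75, 0.661, 0.0, 0.0]
ft_force: [1.2, 0.3, -2.1]
grip_width: 0.0081
```

Request:
{"api": "arm_command", "payload": {
  "targets": [
    [[0, 0, 0, -36, 16.9, 1, 5], [0, 0, 0, -70, 32.9, 2, 5], [0, 0, 0, -98, 46.1, 3, 5], [0, 0, 0, -116, 54.5, 3.8, 5], [0, 0, 0, -125, 58.7, 3.8, 5]]
  ]
}}

```text
time: 17.4
ee_pos: [0.5463, -0.0155, 0.2205]
ee_rot: [0.751, 0.66, -0.0, 0.0]
ft_force: [-0.3, 0.3, -2.1]
grip_width: 0.0084
```

Request:
{"api": "arm_command", "payload": {
  "targets": [
    [[-0.046, -0.004, 0.037, 0, 0, 0, 5], [-0.1, -0.008, 0.08, 0, 0, 0, 5], [-0.16, -0.014, 0.128, 0, 0, 0, 5], [-0.21, -0.018, 0.168, 0, 0, 0, 5], [-0.2277, -0.0196, 0.183, 0, 0, 0, 5]]
  ]
}}

```text
time: 17.9
ee_pos: [0.5453, -0.0126, 0.2206]
ee_rot: [0.803, 0.585, 0.068, 0.092]
ft_force: [0.4, 0.0, -2.0]
grip_width: 0.0085
```

Request:
{"api": "arm_command", "payload": {
  "targets": [
    [[0, 0, 0, 0, 0, 0, 5], [0, 0, 0, 0, 0, 0, 5], [0, 0, 0, 0, 0, 0, 5]]
  ]
}}

```text
time: 18.2
ee_pos: [0.5466, -0.0132, 0.2211]
ee_rot: [0.803, 0.585, 0.068, 0.092]
ft_force: [0.9, -1.0, -2.7]
grip_width: 0.0086
```

Run:
```python
from h import *
from cell import ctrl
print(ctrl.read_state()['ee_pos'])
p,r=lidpose(20,125,13); print(plan(p,r))
```

```text
[ 0.54658662 -0.01321548  0.22106267]
(array([ 0.0016, -0.0016, -0.    ]), array([ -0.6, -17. ,  69.6]))
```

Lower to O=(20,125), settle, then re-plan with a side view.

Request:
{"api": "arm_command", "payload": {
  "targets": [
    [[0, 0, 0, 0, -4, 12, 5], [0, 0, 0, 0, -9, 34, 5], [0, 0, 0, -0.6, -13.5, 55, 5], [0.002, -0.002, 0, -0.6, -17, 69.6, 5], [0.002, -0.002, 0, -0.6, -17, 69.6, 5]]
  ]
}}

```text
time: 18.7
ee_pos: [0.5432, -0.0131, 0.1452]
ee_rot: [0.803, 0.586, 0.064, 0.089]
ft_force: [-0.5, 1.0, -2.3]
grip_width: 0.0084
```

Request:
{"api": "arm_command", "payload": {
  "targets": [
    [[0, 0, 0, 0, 0, 0, 5], [0, 0, 0, 0, 0, 0, 5], [0, 0, 0, 0, 0, 0, 5]]
  ]
}}

```text
time: 19.0
ee_pos: [0.5464, -0.0135, 0.151]
ee_rot: [0.803, 0.585, 0.067, 0.092]
ft_force: [-0.3, -1.0, -2.7]
grip_width: 0.0085
```

Run:
```python
from h import *
from cell import ctrl
np.set_printoptions(precision=4,suppress=True)
s=ctrl.read_state(); print(s['ee_pos'])
Q=R.from_quat(s['ee_rot']); P=np.array(s['ee_pos'])
def L(x,y,z): return P+Q.apply(np.array([y,x,HZ-z])/1000)
def C(w): d=w-np.r_[C0,0]; return np.array([d@ex,d@ey,d[2]])*1000
print('tongue bottom end in case',C(L(-100,0,14)),C(L(-100,30,14)),C(L(-100,-30,14)),'O',C(L(0,0,0)))
p0,r0=P,Q
for a in [(20,92,13),(12,91.2,13),(2,90.4,13)]:
    p,r=lidpose(*a); print(a,plan(p,r,p0,r0)); p0,r0=p,r
t=ctrl.camera('side'); cv2.imwrite('pics/s3.png',cv2.resize(t['color'][110:290,280:480,::-1],None,fx=3,fy=3,interpolation=2))
print('pred tongue end corners crop px',((proj(t,[L(-100,30,19),L(-100,-30,19),L(86,-61,20)])-[280,110])*3).tolist())
print('keeper front-edge',((proj(t,[cw(-86,-34,99),cw(-86,34,99)])-[280,110])*3).tolist())
```

```text
[ 0.5464 -0.0135  0.151 ]
tongue bottom end in case [-79.8264   0.1867 117.4068] [-79.8158  30.1867 117.4088] [-79.8371 -29.8133 117.4047] O [ 20.7373   0.1503 126.5139]
(20, 92, 13) (array([ 0.0025,  0.    , -0.0004]), array([-0.2, -8.5, 33.4]))
(12, 91.2, 13) (array([0., 0., 0.]), array([-0., -8., -1.]))
(2, 90.4, 13) (array([0., 0., 0.]), array([-0. , -9.9, -1.5]))
pred tongue end corners crop px [[150.96535845919323, 275.1964156453779], [161.17646800376866, 325.7465812975651], [381.7680631419396, 297.18369620421936]]
keeper front-edge [[155.9298824440939, 347.01413005439116], [144.75782107071262, 289.8485114191277]]
```

View pics/s3.png

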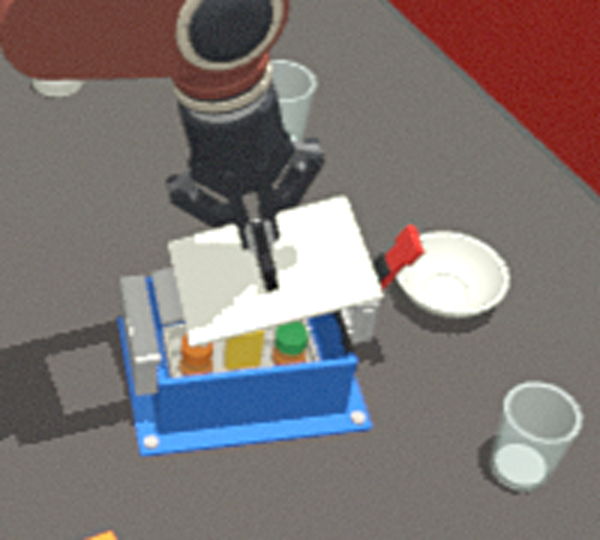

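The side view matches: lid tilted, tongue end at about (155,300), just inside of the keeper bar. Descending.

Request:
{"api": "arm_command", "payload": {
  "targets": [
    [[0, 0, 0, -0.2, -2, 8, 5], [0, 0, 0, -0.2, -4, 18, 5], [0.0025, 0, 0, -0.2, -7, 27, 5], [0.0025, 0, 0, -0.2, -8.5, 33.4, 5], [0.0025, 0, 0, -0.2, -8.5, 33.4, 5]]
  ]
}}

```text
time: 19.55
ee_pos: [0.5433, -0.0131, 0.1125]
ee_rot: [0.803, 0.585, 0.064, 0.089]
ft_force: [0.4, -0.6, -3.0]
grip_width: 0.0087
```

Request:
{"api": "arm_command", "payload": {
  "targets": [
    [[0, 0, 0, 0, 0, 0, 5], [0, 0, 0, 0, 0, 0, 5], [0, 0, 0, 0, 0, 0, 5]]
  ]
}}

```text
time: 19.85
ee_pos: [0.545, -0.0134, 0.1155]
ee_rot: [0.803, 0.585, 0.066, 0.091]
ft_force: [-0.1, -0.1, -2.2]
grip_width: 0.0085
```

```bash
cat >> h.py <<'E'
def lidstate():
    from cell import ctrl
    s=ctrl.read_state(); Q=R.from_quat(s['ee_rot']); P=np.array(s['ee_pos'])
    def C(w): d=w-np.r_[C0,0]; return np.round(np.array([d@ex,d@ey,d[2]])*1000,1)
    L=lambda x,y,z:P+Q.apply(np.array([y,x,HZ-z])/1000)
    print('tongue bottom end',C(L(-100,0,14)),'O',C(L(0,0,0)),'tilt',np.round(np.degrees(np.arcsin(Q.apply([0,1,0])[2])),2),'F',np.round(s['ft_force'],1),'t',s['time'])
def wps(W):
    from cell import ctrl
    s=ctrl.read_state(); p0,r0=np.array(s['ee_pos']),R.from_quat(s['ee_rot'])
    for a in W: print(a,*plan(*lidpose(*a),p0,r0))
E
python3 -c "
from h import *
lidstate(); wps([(16,91.6,13),(12,91.2,13),(7,90.8,13),(2,90.4,13)])"
```

```text
tongue bottom end [-81.2  -0.2  82.3] O [19.4 -0.2 91. ] tilt 12.92 F [-0.1 -0.1 -2.2] t 19.85
(16, 91.6, 13) [-0.0014  0.0003 -0.0003] [ 0.2 -3.2 -1.3]
(12, 91.2, 13) [-0.0014  0.0003 -0.0003] [ 0.2 -7.2 -1.8]
(7, 90.8, 13) [-0.0014  0.0003 -0.0003] [  0.2 -12.1  -2.5]
(2, 90.4, 13) [-0.0014  0.0003 -0.0003] [  0.2 -17.1  -3.3]
```

Request:
{"api": "arm_command", "payload": {
  "targets": [
    [[0, 0, 0, 0.2, -3.2, -0.8, 5], [0, 0, 0, 0.2, -7.2, -1.6, 5], [0, 0, 0, 0.2, -12.1, -2.5, 5], [0, 0, 0, 0.2, -17.1, -3.3, 5], [0, 0, 0, 0.2, -17.1, -3.3, 5]]
  ]
}}

```text
time: 20.35
ee_pos: [0.5276, -0.0076, 0.1143]
ee_rot: [0.803, 0.585, 0.066, 0.091]
ft_force: [0.2, -0.0, -2.2]
grip_width: 0.0085
```

Request:
{"api": "arm_command", "payload": {
  "targets": [
    [[0, 0, 0, 0, 0, 0, 5], [0, 0, 0, 0, 0, 0, 5], [0, 0, 0, 0, 0, 0, 5]]
  ]
}}

```text
time: 20.65
ee_pos: [0.5281, -0.0078, 0.1142]
ee_rot: [0.803, 0.585, 0.066, 0.09]
ft_force: [-0.3, -0.3, -2.6]
grip_width: 0.0087
```

```bash
python3 -c "
from h import *
lidstate(); wps([(1.7,84.5,10),(1.7,78.5,6.5),(1.5,72.5,3),(1.5,69.3,1.6)])"
```

```text
tongue bottom end [-99.1  -0.   81.1] O [ 1.5 -0.1 89.7] tilt 12.84 F [-0.3 -0.3 -2.6] t 20.65
(1.7, 84.5, 10) [ 0.0496  0.0005 -0.0004] [0.1 0.3 5.1]
(1.7, 78.5, 6.5) [ 0.1107  0.0005 -0.0004] [ 0.1  0.5 11.1]
(1.5, 72.5, 3) [ 0.1718  0.0005 -0.0004] [ 0.1  0.5 17.1]
(1.5, 69.3, 1.6) [ 0.1962  0.0004 -0.0004] [ 0.1  0.4 20.4]
```

The tongue is in with no contact force. Now I swing the other end down.

Request:
{"api": "arm_command", "payload": {
  "targets": [
    [[0.02, 0, 0, 0, 0.1, 2, 5], [0.05, 0, 0, 0, 0.3, 5.1, 5], [0.08, 0, 0, 0, 0.4, 8.1, 5], [0.111, 0, 0, 0, 0.5, 11.1, 5], [0.141, 0, 0, 0.1, 0.5, 14.1, 5]]
  ]
}}

```text
time: 21.15
ee_pos: [0.5319, -0.009, 0.1003]
ee_rot: [0.807, 0.588, 0.024, 0.033]
ft_force: [0.8, -1.2, -1.8]
grip_width: 0.0087
```

Request:
{"api": "arm_command", "payload": {
  "targets": [
    [[0.015, 0, 0, 0, 0, 1.5, 5], [0.03, 0, 0, 0, 0, 3, 5], [0.03, 0, 0, 0, 0, 3, 5], [0.03, 0, 0, 0, 0, 3, 5]]
  ]
}}

```text
time: 21.55
ee_pos: [0.5317, -0.0088, 0.0975]
ee_rot: [0.808, 0.589, 0.015, 0.022]
ft_force: [0.2, -0.4, -2.3]
grip_width: 0.0086
```

```bash
python3 -c "
from h import *
lidstate(); wps([(1.5,69.3,1.6)])"
```

```text
tongue bottom end [-99.6   0.1  81.1] O [ 1.   0.1 72.5] tilt 3.04 F [ 0.2 -0.4 -2.3] t 21.55
(1.5, 69.3, 1.6) [ 0.0252  0.0004 -0.0003] [-0.1  0.9  3.2]
```

Request:
{"api": "arm_command", "payload": {
  "targets": [
    [[0.012, 0, 0, 0, 0.4, 1.6, 5], [0.025, 0, 0, 0, 0.8, 3.2, 5], [0.025, 0, 0, 0, 0.8, 3.6, 5], [0.025, 0, 0, 0, 0.8, 3.6, 5], [0.025, 0, 0, 0, 0.8, 3.6, 5]]
  ]
}}

```text
time: 22.05
ee_pos: [0.5327, -0.0092, 0.0941]
ee_rot: [0.808, 0.589, 0.008, 0.012]
ft_force: [0.6, 0.4, -2.4]
grip_width: 0.0085
```

```bash
python3 -c "
from h import *
lidstate()"
```

```text
tongue bottom end [-98.9   0.1  80.1] O [ 1.5  0.  69. ] tilt 1.62 F [ 0.6  0.4 -2.4] t 22.05
```

Request:
{"api": "arm_command", "payload": {
  "targets": [
    [[0, 0, 0, 0, 0, 0.8, 5], [0, 0, 0, 0, 0, 1.3, 5], [0, 0, 0, 0, 0, 1.3, 5]]
  ]
}}

```text
time: 22.35
ee_pos: [0.533, -0.0092, 0.0934]
ee_rot: [0.808, 0.589, 0.008, 0.012]
ft_force: [-2.3, 0.0, 0.7]
grip_width: 0.0084
```

Request:
{"api": "arm_command", "payload": {
  "targets": [
    [[0, 0, 0, 0, 0, 0, 12], [0, 0, 0, 0, 0, 0, 20], [0, 0, 0, 0, 0, 0, 35], [0, 0, 0, 0, 0, 0, 50], [0, 0, 0, 0, 0, 0, 50]]
  ]
}}

```text
time: 22.85
ee_pos: [0.5328, -0.0092, 0.0927]
ee_rot: [0.808, 0.589, 0.008, 0.012]
ft_force: [0.5, 0.1, 0.1]
grip_width: 0.0501
```

Request:
{"api": "arm_command", "payload": {
  "targets": [
    [[0, 0, 0, 0, 0, -10, 50], [0, 0, 0, 0, 0, -35, 50], [0, 0, 0, 0, 0, -75, 50], [0, 0, 0, 0, 0, -120, 50], [0, 0, 0, 0, 0, -160, 50]]
  ]
}}

```text
time: 23.35
ee_pos: [0.5286, -0.0078, 0.2558]
ee_rot: [0.808, 0.589, 0.009, 0.012]
ft_force: [0.5, -0.0, 0.1]
grip_width: 0.0502
```

Request:
{"api": "arm_command", "payload": {
  "targets": [
    [[0, 0, 0, 0, 0, 0, 5], [0, 0, 0, 0, 0, 0, 2], [0, 0, 0, 0, 0, 0, 2], [0, 0, 0, 0, 0, 0, 2]]
  ]
}}

```text
time: 23.75
ee_pos: [0.5275, -0.0076, 0.2506]
ee_rot: [0.808, 0.589, 0.007, 0.01]
ft_force: [0.5, -0.1, 0.3]
grip_width: 0.0017
```

Run:
```python
from h import *
np.set_printoptions(precision=4,suppress=True)
from cell import ctrl
c=snap('w8'); t=ctrl.camera('side'); np.savez('side2.npz',**t); print(c['p'],c['q'],np.linalg.norm(c['p'][:2]))
f=lambda x,y,z:cw(x,y,z)
print('pred lid corners X=1',wproj(c,[f(1-80,61,86),f(1+86,61,91),f(1-80,-61,86),f(1+86,-61,91)]).round(1).tolist())
m=mask(t,(0,150,70),(8,255,255),(380,170,440,225)); b=big(m); print('red side',cv2.boundingRect(b))
for a in(1.8,1.9,2.0,2.1,2.2): print(a,proj(t,[f(108-80*np.cos(a),y,96+80*np.sin(a)) for y in(-17,0,17)]).round(1).tolist())
cv2.imwrite('pics/ws8.png',np.hstack([c['color'][60:340,130:510,::-1],cv2.resize(t['color'][130:270,290:480,::-1],(380,280),interpolation=2)]))
```

```text
[ 0.5275 -0.0076  0.2506] [0.8081 0.589  0.007  0.0103] 0.5275654906783301
pred lid corners X=1 [[250.9, 123.4], [404.2, 123.9], [256.5, 229.0], [397.8, 229.2]]
red side (398, 185, 23, 25)
1.8 [[412.9, 193.1], [411.0, 188.4], [409.2, 183.9]]
1.9 [[415.7, 193.4], [413.8, 188.7], [411.9, 184.2]]
2.0 [[418.3, 193.9], [416.4, 189.2], [414.5, 184.7]]
2.1 [[420.7, 194.6], [418.8, 189.9], [416.8, 185.4]]
2.2 [[422.9, 195.5], [421.0, 190.8], [419.0, 186.3]]
```

View pics/ws8.png

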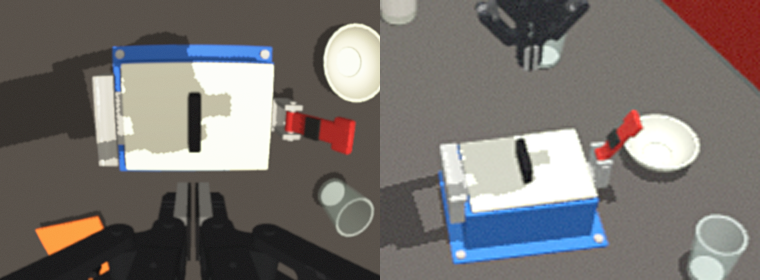

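The lid lies on the chamber with its tongue under the keeper, and its corners are as predicted. The clamp leans out at about 2.05 rad. Next I straighten the tool and go outside the clamp arm.

Run:
```python
from h import *
print(plan(cw(175,0,250),Rt(CY)))
```

```text
(array([ 0.0254,  0.0008, -0.0004]), array([1.000e-01, 1.794e+02, 5.500e+00]))
```

Request:
{"api": "arm_command", "payload": {
  "targets": [
    [[0.012, 0, 0, 0, 30, 1, 0], [0.0254, 0, 0, 0, 70, 2, 0], [0.0254, 0, 0, 0, 115, 3.5, 0], [0.0254, 0, 0, 0, 155, 5, 0], [0.0254, 0, 0, 0, 179.4, 5.5, 0]]
  ]
}}

```text
time: 24.35
ee_pos: [0.7009, -0.0637, 0.25]
ee_rot: [0.808, 0.589, -0.0, 0.0]
ft_force: [-0.3, 0.2, 0.3]
grip_width: 0.0001
```

Request:
{"api": "arm_command", "payload": {
  "targets": [
    [[0, 0, 0, 0, 0, 15, 0], [0, 0, 0, 0, 0, 45, 0], [0, 0, 0, 0, 0, 80, 0], [0, 0, 0, 0, 0, 98, 0], [0, 0, 0, 0, 0, 98, 0]]
  ]
}}

```text
time: 24.85
ee_pos: [0.6962, -0.062, 0.1488]
ee_rot: [0.808, 0.589, -0.002, -0.002]
ft_force: [-1.0, -0.5, -0.2]
grip_width: 0.0002
```

Request:
{"api": "arm_command", "payload": {
  "targets": [
    [[0, 0, 0, 0, 0, 0, 0], [0, 0, 0, 0, 0, 0, 0], [0, 0, 0, 0, 0, 0, 0]]
  ]
}}

```text
time: 25.15
ee_pos: [0.7009, -0.063, 0.1571]
ee_rot: [0.808, 0.589, 0.002, 0.003]
ft_force: [0.7, -0.1, 1.4]
grip_width: -0.0003
```

```bash
cat >> h.py <<'E'
def tcpc():
    from cell import ctrl
    s=ctrl.read_state(); d=np.array(s['ee_pos'])-np.r_[C0,0]
    print('TCP in case',np.round(np.array([d@ex,d@ey,d[2]])*1000,1),'F',np.round(R.from_euler('z',-CY,degrees=True).apply(s['ft_force']),1),'t',s['time'],plan(s['ee_pos'],Rt(CY))[0])
E
python3 -c "
from h import *
tcpc()"
```

```text
TCP in case [177.3   0.2 157.1] F [0.7 0.1 1.4] t 25.15 [ 0.007  -0.0001 -0.0003]
```

Request:
{"api": "arm_command", "payload": {
  "targets": [
    [[0, 0, 0, 0, -10, 2, 0], [0, 0, 0, 0, -20, 3, 0], [0, 0, 0, 0, -30, 3, 0], [0, 0, 0, 0, -40, 3, 0], [0, 0, 0, 0, -50, 3, 0]]
  ]
}}

```text
time: 25.65
ee_pos: [0.651, -0.0472, 0.1511]
ee_rot: [0.808, 0.589, 0.001, 0.001]
ft_force: [-0.2, -0.4, -0.2]
grip_width: -0.0002
```

Request:
{"api": "arm_command", "payload": {
  "targets": [
    [[0, 0, 0, 0, -10, 0, 0], [0, 0, 0, 0, -20, 0, 0], [0, 0, 0, 0, -30, 0, 0], [0, 0, 0, 0, -40, 0, 0], [0, 0, 0, 0, -40, 0, 0]]
  ]
}}

```text
time: 26.15
ee_pos: [0.6129, -0.0348, 0.151]
ee_rot: [0.808, 0.589, 0.001, 0.001]
ft_force: [0.9, -0.1, 0.9]
grip_width: -0.0001
```

Run:
```python
from h import *
tcpc()
from cell import ctrl
t=ctrl.camera('side'); cv2.imwrite('pics/s9.png',cv2.resize(t['color'][100:270,290:480,::-1],None,fx=3,fy=3,interpolation=2))
```

```text
TCP in case [8.49e+01 1.00e-01 1.51e+02] F [0.8 0.2 0.9] t 26.15 [ 0.0026  0.0004 -0.0001]
```

View pics/s9.png

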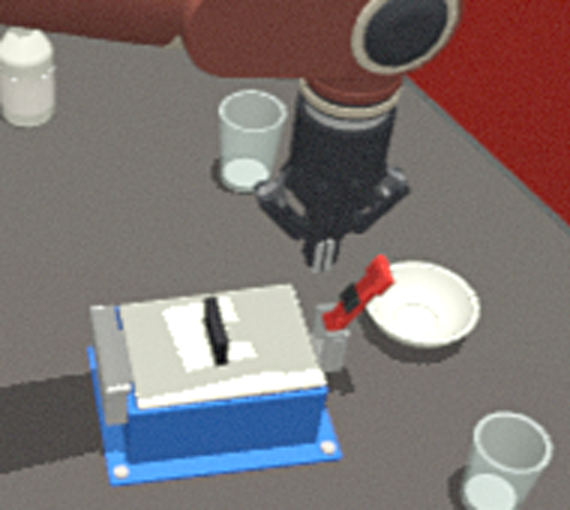

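Run:
```python
from h import *
np.set_printoptions(precision=1,suppress=True)
w=load('w8'); s=load('side2'); t=load('top0')
for n,c,b in(('w8',w,(400,150,520,230)),('side',s,(380,170,440,225)),('top',t,(365,98,400,140))):
    m=mask(c,(0,150,70),(8,255,255),b); k=big(m); print(n,cv2.boundingRect(k),cv2.boxPoints(cv2.minAreaRect(k)).tolist())
for a in(1.8,2.0,2.2,2.4,2.6):
    P=[cw(108-80*np.cos(a)+o*np.sin(a),y,96+80*np.sin(a)+o*np.cos(a)) for y in(-17,17) for o in(-5,5)]
    print(a,'w8',wproj(w,P).tolist(),'side',proj(s,P).tolist(),'top',proj(t,P).tolist())
```

```text
w8 (415, 172, 71, 43) [[410.564697265625, 199.4588165283203], [418.11761474609375, 165.47059631347656], [487.68231201171875, 180.92942810058594], [480.12939453125, 214.9176483154297]]
side (398, 185, 23, 25) [[395.5, 205.5], [416.5, 184.5], [423.0, 191.0], [402.0, 212.0]]
top (377, 106, 15, 17) [[374.0, 119.00001525878906], [378.5999755859375, 105.20001220703125], [392.0999755859375, 109.70001220703125], [387.5, 123.50001525878906]]
1.8 w8 [[459.3107006682877, 217.37219775073345], [467.33867300128827, 216.31728704973202], [463.8268801824315, 181.0690697294686], [471.9671028435005, 180.644258100537]] side [[411.15050590478916, 193.01635936615077], [414.69737111494294, 193.23548067533926], [407.44353828226843, 183.74200747653506], [410.92073475703734, 183.97801712170087]] top [[388.8415064649279, 120.73646232434707], [390.00596854846435, 117.11164995085717], [374.86991238451594, 116.13940311412249], [376.0776764979794, 112.5355742861544]]
2.0 w8 [[471.5870804942551, 215.49821014701703], [477.6125294797061, 213.87318648320434], [476.2473726733316, 180.2525637343023], [482.27154163350144
[... 1204 characters left out ...]
507363483592]] top [[393.06227303109966, 106.6771915881932], [393.44695761415164, 105.02505817688173], [379.44635705027787, 102.22253169704821], [379.94349337233234, 100.61008444403883]]
2.6 w8 [[488.6737088957317, 205.6876107031364], [488.6805200554543, 203.27896325887673], [492.88364007262345, 174.41871516739263], [492.70494489022224, 172.83339709780952]] side [[428.58901313187744, 199.73012730330635], [429.86208741905494, 201.71576659887734], [424.60645574236645, 190.56161563380033], [425.8771773801768, 192.56207536263406]] top [[393.58972122823167, 104.2720022059171], [393.6797569838266, 103.42866405071095], [380.1581910114578, 99.88184295303326], [380.37310974329944, 99.08072410854237]]
```

Run:
```python
from h import *
np.set_printoptions(precision=1,suppress=True)
from cell import ctrl
tcpc()
s=ctrl.camera('side'); w=snap('w10')
m=mask(s,(0,150,70),(8,255,255),(370,160,440,225)); k=big(m); print('side red',cv2.boundingRect(k))
print('tcp px',proj(s,[cw(85,0,151)]),proj(s,[cw(85,-11,151),cw(85,11,151)]))
m=mask(w,(0,150,70),(8,255,255),(380,120,560,300)); k=big(m); print('w red',cv2.boundingRect(k))
for a in(1.0,1.4,1.8,2.0,2.1,2.2):
    P=[cw(108-80*np.cos(a),y,96+80*np.sin(a)) for y in(-17,17)]; print(a,wproj(w,P).tolist(),proj(s,P).tolist())
cv2.imwrite('pics/w10c.png',cv2.resize(w['color'][60:340,240:600,::-1],None,fx=2,fy=2))
```

```text
TCP in case [ 85.6   0.1 151.1] F [0.2 0.  0.5] t 26.2 [ 0.  0. -0.]
side red (398, 185, 23, 25)
tcp px [[394.5 196.1]] [[395.5 199.2]
 [393.4 193.1]]
w red (380, 207, 59, 66)
1.0 [[287.516563186501, 271.37393146789503], [284.87628494743774, 216.6758462390477]] [[389.0840208340113, 198.42709141104933], [385.87861106790774, 189.07070789190556]]
1.4 [[339.31912888505036, 281.82336080181244], [340.7524854584194, 224.30564493804263]] [[400.91302111455263, 194.15768696503113], [397.42615460612797, 184.8404635481387]]
1.8 [[395.5061243758014, 279.49197230624804], [401.4039295265336, 223.1436296035922]] [[412.926065482494, 193.12605142270118], [409.1841755955056, 183.860150698421]]
2.0 [[418.41885876984975, 273.8257673918121], [425.54464379748083, 219.40521537355534]] [[418.30311629669336, 193.9025679258083], [414.4607489804197, 184.66384607553442]]
2.1 [[427.80250083639424, 270.21853013654174], [435.23413156964773, 216.98792577996315]] [[420.7242333447799, 194.60021150445684], [416.84074203847234, 185.37503808441323]]
2.2 [[435.69625041633617, 266.2556387138265], [443.2538502573723, 214.3154782913968]] [[422.93176806209, 195.4917794478079], [419.013856543307, 186.28000327746577]]
```

Run:
```python
from h import *
from cell import ctrl
np.set_printoptions(precision=1,suppress=True)
a=load('side2')['color'].astype(int); s=ctrl.camera('side'); b=s['color'].astype(int); np.savez('side3.npz',**s)
d=np.abs(a-b).max(2)
print('cols 384..410'); 
for r in range(170,206): print(r,''.join('#' if v>40 else '+' if v>15 else '.' for v in d[r,380:416]))
print(proj(s,[cw(85.6,0,151),cw(85.6,0,160),cw(85.6,0,170),cw(70,0,151),cw(100,0,151)]))
```

```text
cols 384..410
170 #########+..###################++###
171 ##########++###################+####
172 +###################################
173 .+##################################
174 ..+################################+
175 ...+##############################..
176 ....+############################...
177 ......#####################+###+....
178 ......+##################+..........
179 .......+############+####...........
180 ...........+#####...#++#............
181 ...........+####+#.++++#............
182 ...........+####+++++.##............
183 ...........+####++.+++#+............
184 ...........+####+++.++#+............
185 ...........+###++++.++#.............
186 ............###.+++++##...........+.
187 ............+##.+.#+.#+..........+#+
188 ............+##+++.++...........++#.
189 ...............++++++..........++##+
190 ...............+++..............+##+
191 ................................##+#
192 ...............................+###+
193 ..............................++#++.
194 +++++##+.....................+####+.
195 ########+..................++#+#++..
196 ########+.................+++##+....
197 #######+#.................+++++.....
198 #########.+..............+.+++......
199 #########+..............+...........
200 ########+#...............+..........
201 ##########+....+#######+............
202 ###########....########+............
203 ###########.....+++++++.............
204 ###########+.....+###++.............
205 ###########+.....+###++.............
[[394.7 196.1]
 [395.1 193.7]
 [395.6 191.1]
 [388.9 196.7]
 [400.  195.5]]
```

The clamp is unmoved at 2.09 rad. The shut fingertips show about 15–20 mm above the TCP's projection, so they passed over the clamp tip. I'll go back out and push lower.

Request:
{"api": "arm_command", "payload": {
  "targets": [
    [[0, 0, 0, 0, 0, -15, 0], [0, 0, 0, 0, 10, -35, 0], [0, 0, 0, 0, 50, -35, 0], [0, 0, 0, 0, 85, -35, 0], [0, 0, 0, 0, 97, -35, 0]]
  ]
}}

```text
time: 26.85
ee_pos: [0.709, -0.0662, 0.1877]
ee_rot: [0.808, 0.589, 0.002, 0.002]
ft_force: [-1.0, 0.8, 0.3]
grip_width: 0.0001
```

Request:
{"api": "arm_command", "payload": {
  "targets": [
    [[0, 0, 0, 0, 0, 0, 0], [0, 0, 0, 0, 0, 20, 0], [0, 0, 0, 0, 0, 45, 0], [0, 0, 0, 0, 0, 61, 0], [0, 0, 0, 0, 0, 61, 0]]
  ]
}}

```text
time: 27.35
ee_pos: [0.7039, -0.0644, 0.1219]
ee_rot: [0.808, 0.589, -0.001, -0.001]
ft_force: [-0.2, 0.0, -0.3]
grip_width: -0.0001
```

Request:
{"api": "arm_command", "payload": {
  "targets": [
    [[0, 0, 0, 0, 0, 0, 0], [0, 0, 0, 0, 0, 0, 0], [0, 0, 0, 0, 0, 0, 0]]
  ]
}}

```text
time: 27.65
ee_pos: [0.7073, -0.0652, 0.1273]
ee_rot: [0.808, 0.589, 0.002, 0.002]
ft_force: [0.4, -0.9, -0.1]
grip_width: -0.0001
```

```bash
python3 -c "
from h import *
tcpc()"
```

```text
TCP in case [1.841e+02 1.000e-01 1.273e+02] F [ 0.6 -0.8 -0.1] t 27.65 [ 0.0058  0.     -0.0004]
```

Request:
{"api": "arm_command", "payload": {
  "targets": [
    [[0, 0, 0, 0, -10, 0, 0], [0, 0, 0, 0, -20, 0, 0], [0, 0, 0, 0, -30, 0, 0], [0, 0, 0, 0, -40, 0, 0], [0, 0, 0, 0, -50, 0, 0]]
  ]
}}

```text
time: 28.15
ee_pos: [0.6633, -0.0509, 0.1317]
ee_rot: [0.808, 0.589, 0.006, 0.007]
ft_force: [5.4, -2.0, 4.2]
grip_width: -0.0001
```

```bash
cat >> h.py <<'E'
def clampside():
    """clamp angle from the side view: outer end of the red blob against the predicted tip"""
    from cell import ctrl
    s=ctrl.camera('side'); m=mask(s,(0,150,60),(8,255,255),(350,160,440,225))
    k=big(m); x,y,w,h=cv2.boundingRect(k); print('red box',(x,y,x+w,y+h),cv2.contourArea(k))
    for a in np.arange(0,2.2,.2):
        P=[cw(108-r*np.cos(a)+o*np.sin(a),v,96+r*np.sin(a)+o*np.cos(a)) for r in(10,80) for v in(-17,17) for o in(-5,5)]; q=proj(s,P); print(round(a,1),q.min(0).round(),q.max(0).round(),end='; ')
E
python3 -c "
from h import *
tcpc();clampside()"
```

```text
TCP in case [137.8   0.2 131.7] F [ 5.7 -0.3  4.2] t 28.15 [ 0.0181 -0.0009 -0.0007]
red box (398, 184, 412, 210) 110.0
0.0 [370. 204.] [398. 218.]; 0.2 [371. 202.] [399. 215.]; 0.4 [373. 198.] [400. 214.]; 0.6 [375. 195.] [400. 214.]; 0.8 [379. 191.] [401. 213.]; 1.0 [384. 188.] [402. 213.]; 1.2 [390. 186.] [403. 212.]; 1.4 [396. 184.] [404. 212.]; 1.6 [397. 184.] [409. 211.]; 1.8 [398. 184.] [415. 211.]; 2.0 [399. 184.] [420. 212.];
```

Request:
{"api": "arm_command", "payload": {
  "targets": [
    [[0, 0, 0, 0, -9, 1, 0], [0, 0, 0, 0, -18, 2, 0], [0, 0, 0, 0, -27, 3, 0], [0, 0, 0, 0, -36, 4, 0], [0, 0, 0, 0, -45, 5, 0]]
  ]
}}

```text
time: 28.7
ee_pos: [0.6167, -0.0362, 0.1205]
ee_rot: [0.808, 0.589, 0.002, 0.003]
ft_force: [5.7, -1.9, 0.4]
grip_width: 0.0
```

```bash
python3 -c "
from h import *
tcpc();clampside()" | head -2
```

```text
TCP in case [ 88.9  -0.  120.5] F [ 6.  -0.   0.4] t 28.7 [ 0.0075  0.0002 -0.0005]
red box (386, 189, 403, 210) 80.5
```

Request:
{"api": "arm_command", "payload": {
  "targets": [
    [[0, 0, 0, 0, -9, 0, 0], [0, 0, 0, 0, -17, 4, 0], [0, 0, 0, 0, -24, 10, 0], [0, 0, 0, 0, -30, 17, 0], [0, 0, 0, 0, -30, 17, 0]]
  ]
}}

```text
time: 29.25
ee_pos: [0.587, -0.0266, 0.1028]
ee_rot: [0.808, 0.589, 0.001, 0.002]
ft_force: [1.7, -0.2, 1.4]
grip_width: 0.0
```

```bash
python3 -c "
from h import *
tcpc();clampside()" | head -2
```

```text
TCP in case [ 57.8   0.  102.8] F [1.7 0.3 1.4] t 29.25 [ 0.0035  0.0003 -0.0003]
red box (375, 198, 404, 211) 124.5
```

Request:
{"api": "arm_command", "payload": {
  "targets": [
    [[0, 0, 0, 0, 0, 4, 0], [0, 0, 0, 0, 0, 8, 0], [0, 0, 0, 0, 0, 12, 0], [0, 0, 0, 0, 0, 14, 0], [0, 0, 0, 0, 0, 14, 0]]
  ]
}}

```text
time: 29.8
ee_pos: [0.5866, -0.0264, 0.089]
ee_rot: [0.808, 0.589, -0.0, 0.0]
ft_force: [-1.3, 0.5, 3.3]
grip_width: -0.0003
```

```bash
python3 -c "
from h import *
tcpc();clampside()" | head -2
```

```text
TCP in case [57.3  0.2 89. ] F [-1.4  0.1  3.3] t 29.8 [ 0.0002  0.0003 -0.0003]
red box (373, 202, 404, 212) 133.0
```

Request:
{"api": "arm_command", "payload": {
  "targets": [
    [[0, 0, 0, 0, -1, 2, 0], [0, 0, 0, 0, -2, 4, 0], [0, 0, 0, 0, -2, 6, 0], [0, 0, 0, 0, -2, 8, 0], [0, 0, 0, 0, -2, 8, 0]]
  ]
}}

```text
time: 30.35
ee_pos: [0.5848, -0.0258, 0.0811]
ee_rot: [0.808, 0.589, -0.0, 0.0]
ft_force: [-1.8, 0.5, 4.9]
grip_width: -0.0001
```

```bash
python3 -c "
from h import *
tcpc();clampside()" | head -2
```

```text
TCP in case [55.4  0.2 81.1] F [-1.8 -0.1  4.9] t 30.35 [ 0.0004  0.0003 -0.0003]
red box (372, 204, 404, 214) 139.0
```

Request:
{"api": "arm_command", "payload": {
  "targets": [
    [[0, 0, 0, 0, 0, 1, 0], [0, 0, 0, 0, 0, 2, 0], [0, 0, 0, 0, 0, 3, 0], [0, 0, 0, 0, 0, 4, 0], [0, 0, 0, 0, 0, 4, 0]]
  ]
}}

```text
time: 30.9
ee_pos: [0.5842, -0.0256, 0.0771]
ee_rot: [0.808, 0.589, -0.001, -0.0]
ft_force: [-5.0, 1.3, 8.0]
grip_width: 0.0003
```

Request:
{"api": "arm_command", "payload": {
  "targets": [
    [[0, 0, 0, 0, 0, 1, 0], [0, 0, 0, 0, 0, 2, 0], [0, 0, 0, 0, 0, 2, 0]]
  ]
}}

```text
time: 31.2
ee_pos: [0.584, -0.0255, 0.0752]
ee_rot: [0.808, 0.589, -0.001, -0.001]
ft_force: [-5.4, 0.7, 8.1]
grip_width: 0.0005
```

```bash
python3 -c "
from h import *
tcpc();clampside()" | head -2
```

```text
TCP in case [54.6  0.2 75.2] F [-5.4 -1.   8.1] t 31.2 [-0.0016  0.0004 -0.0002]
red box (372, 204, 404, 216) 139.0
```

Request:
{"api": "arm_command", "payload": {
  "targets": [
    [[0, 0, 0, 0, 0.5, 1, 0], [0, 0, 0, 0, 1, 2, 0], [0, 0, 0, 0, 1, 3, 0], [0, 0, 0, 0, 1, 3, 0]]
  ]
}}

```text
time: 31.65
ee_pos: [0.5844, -0.0256, 0.0747]
ee_rot: [0.808, 0.589, -0.002, -0.001]
ft_force: [-14.7, 3.6, 21.1]
grip_width: -0.0
```

Request:
{"api": "arm_command", "payload": {
  "targets": [
    [[0, 0, 0, 0, 0, 1, 0], [0, 0, 0, 0, 0, 2, 0], [0, 0, 0, 0, 0, 2, 0]]
  ]
}}

```text
time: 31.95
ee_pos: [0.5845, -0.0256, 0.0746]
ee_rot: [0.808, 0.589, -0.002, -0.002]
ft_force: [-19.9, 3.7, 30.7]
grip_width: 0.0001
```

```bash
python3 -c "
from h import *
tcpc();clampside()" | head -2
```

```text
TCP in case [55.1  0.2 74.6] F [-20.1  -2.6  30.7] t 31.95 [-0.0046  0.0011  0.0002]
red box (372, 204, 403, 216) 136.0
```

Firm stop reached: 31 N with no further motion. Backing off straight up and checking that the clamp stays.

Request:
{"api": "arm_command", "payload": {
  "targets": [
    [[0, 0, 0, 0, 1, -3, 0], [0, 0, 0, 0, 2, -8, 0], [0, 0, 0, 0, 2, -25, 0], [0, 0, 0, 0, 2, -60, 0], [0, 0, 0, 0, 2, -105, 0]]
  ]
}}

```text
time: 32.5
ee_pos: [0.5862, -0.0267, 0.1736]
ee_rot: [0.808, 0.589, -0.001, -0.001]
ft_force: [1.5, -0.3, -0.0]
grip_width: 0.0
```

Request:
{"api": "arm_command", "payload": {
  "targets": [
    [[0, 0, 0, 0, -20, -40, 0], [0, 0, 0, 0, -50, -70, 0], [0, 0, 0, 0, -80, -70, 0], [0, 0, 0, 0, -80, -70, 0], [0, 0, 0, 0, -80, -70, 0]]
  ]
}}

```text
time: 33.0
ee_pos: [0.5117, -0.0024, 0.245]
ee_rot: [0.808, 0.589, 0.001, 0.002]
ft_force: [0.4, -0.3, 0.7]
grip_width: 0.0002
```

Run:
```python
from h import *
np.set_printoptions(precision=4,suppress=True)
tcpc(); clampside(); print()
from cell import ctrl
c=snap('w11'); t=ctrl.camera('top'); np.savez('top1.npz',**t)
# lid outline in side view, against level lid prediction
s=ctrl.camera('side'); np.savez('side4.npz',**s)
m=mask(c,(0,150,70),(8,255,255)); b=[k for k in cv2.findContours(m,0,2)[0] if 40<cv2.contourArea(k)]
for k in b: print('w red',cv2.boundingRect(k),cv2.contourArea(k))
for a in(0,.07,.15,.3): print(a,'w tip pred',wproj(c,[cw(108-80*np.cos(a)+5*np.sin(a),y,96+80*np.sin(a)+5*np.cos(a)) for y in(-17,17)]).round(1).tolist())
print('lid corners pred',wproj(c,[cw(x+1.5,y,86) for x in(-80,86) for y in(-61,61)]).round(1).tolist())
m=mask(c,(0,0,110),(179,70,255)); k=big(m); print('white',cv2.boundingRect(k),cv2.approxPolyDP(k,6,True)[:,0].tolist())
# bystanders: top view before/after
t0=load('top0'); d=np.abs(t0['color'].astype(int)-t['color']).max(2)
for n,(x,y) in dict(beakA=(258,98),beakB=(440,110),dish=(363,90),flask=(175,163)).items(): print(n,(d[y-16:y+17,x-18:x+19]>40).sum(),d[y-16:y+17,x-18:x+19].mean())
```

```text
TCP in case [-21.4   0.1 245. ] F [ 0.4 -0.1  0.7] t 33.0 [ 0.0036  0.0004 -0.0003]
red box (372, 204, 404, 216) 181.5
0.0 [370. 204.] [398. 218.]; 0.2 [371. 202.] [399. 215.]; 0.4 [373. 198.] [400. 214.]; 0.6 [375. 195.] [400. 214.]; 0.8 [379. 191.] [401. 213.]; 1.0 [384. 188.] [402. 213.]; 1.2 [390. 186.] [403. 212.]; 1.4 [396. 184.] [404. 212.]; 1.6 [397. 184.] [409. 211.]; 1.8 [398. 184.] [415. 211.]; 2.0 [399. 184.] [420. 212.]; 
w red (0, 376, 44, 24) 581.0
w red (370, 167, 77, 30) 1545.0
w red (561, 0, 79, 400) 21117.5
0 w tip pred [[369.2, 197.6], [370.5, 166.0]]
0.07 w tip pred [[370.5, 199.0], [371.8, 167.0]]
0.15 w tip pred [[372.5, 200.8], [373.9, 168.1]]
0.3 w tip pred [[377.7, 204.1], [379.3, 170.4]]
lid corners pred [[273.1, 230.7], [268.8, 123.0], [415.0, 230.0], [422.8, 125.0]]
white (238, 122, 215, 112) [[238, 136], [245, 228], [264, 228], [269, 205], [274, 231], [414, 232], [419, 194], [371, 198], [370, 167], [452, 172], [445, 163], [425, 166], [421, 125], [269, 123], [267, 152], [259, 135]]
beakA 0 4.986895986895987
beakB 170 16.187551187551186
dish 96 13.74938574938575
flask 0 5.2031122031122035
```

Run:
```python
from h import *
a=load('side0')['color']; b=load('side4')['color']; ta=load('top0')['color']; tb=load('top1')['color']
def sh(a,b,x0,y0,x1,y1,n):
    r=cv2.matchTemplate(b[y0-8:y1+8,x0-8:x1+8],a[y0:y1,x0:x1],cv2.TM_CCOEFF_NORMED); _,v,_,l=cv2.minMaxLoc(r); print(n,'shift px',l[0]-8,l[1]-8,'score',round(v,2))
sh(a,b,414,190,452,218,'dish side'); sh(a,b,443,237,475,275,'beakerB side'); sh(a,b,360,128,388,166,'beakerA side')
sh(ta,tb,340,68,386,112,'dish top'); sh(ta,tb,424,93,458,128,'beakerB top'); sh(ta,tb,152,148,196,180,'flask top')
```

```text
dish side shift px 0 0 score 0.9
beakerB side shift px 0 0 score 1.0
beakerA side shift px 1 1 score 0.36
dish top shift px 0 -1 score 0.91
beakerB top shift px 0 0 score 0.74
flask top shift px 0 0 score 1.0
```

```bash
python3 -c "
from cell import ctrl
print(ctrl.close_job()); print(ctrl.read_state()['time'])"
```

```text
the job is handed in; nothing more can be done
None
the job is handed in; nothing more can be done
```

The job is handed in, at about 33 s of the 72 s on the robot clock. No verdict was reported.

**What I did:** I set the tray with both jars on the chamber floor. I tilted the white lid 13°, slid its tongue under the keeper and lowered the other end onto the seal. Then I swung the clamp arm over and pressed it to its stop, where the force reached 31 N with no further motion. The robot then retreated clear.

**Last checks:**
- **Tray:** the jar caps put it within 2 mm of the chamber's centre and aligned with it, with both jars upright. I took this view before the lid went on, so I could not see inside afterwards.
- **Lid:** its corners lie within 2 px of where a level, fitted lid should be. When I released it, the tongue end was about 99 mm from the chamber's centre, 13 mm in under the keeper's front edge.
- **Clamp:** its tip matches an angle of about 0 to 0.05 rad after I let go. I could not measure how hard it presses on the lid.
- **Glassware, dish and bottle:** no shift beyond 1 px. Beaker A's side view was blocked by the arm, but the top view shows it unchanged.

**What disagreed:**
- **Clamp push:** the first one passed over the clamp tip without touching it. The shut fingertips looked 15 to 20 mm higher than the stated TCP, so I repeated the push lower.
- **Grip widths:** they read about 9 mm on plates listed as 12 and 14 mm, though both grips held.
- **Pictures:** I tried to view a 13th, which the viewer refused, so the last checks were made from image measurements alone.

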